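Fetch the bench block from behind the supplies

TASK

The little steel bench block is boxed in behind the glue jar, the square tin and the bottle in the plywood organiser: without shifting it, first clear all three onto the cork mat and stand them there, then set the block in the middle of the black rubber pad on the marble slab, and only then put the jar, the tin and the bottle back, each in the very stall and spot where it stood at the start. Keep the jar, tin and bottle upright throughout, and leave the tool block, the mallet and the phone alone.

Things in the scene. Friction and masses are not known exactly. Their poses are not given: they have to be found in the camera images.
- jar: glue jar: amber glass cylinder 56 mm in diameter, straight-sided from the foot to 66 mm, with a 54 mm grey metal lid on top from 70 to 85 mm (85 mm tall in all), about 0.22 kg. Loose. Origin: centre of its underside; z up its axis. Stands in one of the three stalls, drawn at random, and must return there
- tin: square metal tin with a white paper band: 52 x 52 mm, flat-sided, with a slightly wider dark lid (53.5 mm square) from 78 to 90 mm (90 mm tall in all), about 0.20 kg. Loose. Origin: centre of its underside; x and y run square to its side faces, z up. Stands in one of the three stalls, nearly square to the organiser, and must return there (may be turned)
- bottle: white plastic bottle: round body 46 mm in diameter up to 56 mm, sloping shoulder up to 70 mm, black round cap 28 mm in diameter from 74 to 100 mm (100 mm tall in all), about 0.12 kg. Loose. Origin: centre of its underside; z up its axis. Stands in one of the three stalls and must return there. It can be lifted by its cap, which is fast on the bottle
- bench_block: bench block: plain steel disc 44 mm in diameter and 24 mm high, with a small dark spot on top, about 0.28 kg. Loose. Origin: centre of its underside; z up. It lies on the organiser's floor between the middle stall and the back wall, a few mm behind the things, so that a gripper has no room beside it until they are gone
- organiser: fixed plywood organiser, 160 (x) x 272 (y) mm. Origin: centre of its underside; open front to its -x (the robot). Floor top z = 8 mm. Back wall (inner face x = 74 mm) and side walls (inner y = +-130 mm) 6 mm thick, tops at z = 38. Slats at y = +-44 mm, 5 mm thick, tops at z = 18, x from -78 to -12, part three stalls centred at x = -30, y = -88, 0, 88 mm
- side_mat: cork mat, fixed, the side area for the cleared things: 280 mm along its x, 140 mm along its y, 4 mm thick. Origin: centre of its underside (top at z = 4 mm). To the left or to the right of the organiser, swapped with the slab at random; its x runs roughly away from the robot
- slab: white marble punching slab, fixed: 150 x 150 mm, 20 mm thick, with a black rubber pad 70 x 70 mm and 4 mm thick fixed on its middle (pad top at z = 24 mm above the origin). Origin: centre of its underside, right below the pad's centre. On the other side of the organiser from the mat
- tool_block: bystander, to be left alone: dark wooden block 70 x 130 x 45 mm with seven upright punches in it (up to 119 mm tall in all), loose, beyond the organiser. Origin: centre of its underside
- mallet: bystander, to be left alone: wooden mallet lying down, head 44 mm in diameter and 85 mm long along its x, handle 20 mm thick reaching 180 mm along its -y, loose, beyond the organiser. Origin: under the middle of the head
- phone: bystander, to be left alone: black phone 72 x 148 x 9 mm lying flat between the robot and the organiser, loose. Origin: centre of its underside

How it is judged:
On the way, in this order (a step that is already met when the one before it is completed fails the run):
1. the jar, the tin and the bottle all stand upright on the cork mat, and the bench block has not been shifted (within 15 mm of its start) (x of jar in the frame of side_mat between -0.135 and 0.135 m and y of jar in the frame of side_mat between -0.065 and 0.065 m and height (world z) of each of jar, tin, bottle below 0.01 m and angle between each of jar, tin, bottle's own z axis and vertical below 0.15 rad and linear speed of each of jar, tin, bottle below 0.05 m/s and x of tin in the frame of side_mat between -0.135 and 0.135 m and y of tin in the frame of side_mat between -0.065 and 0.065 m and x of bottle in the frame of side_mat between -0.135 and 0.135 m and y of bottle in the frame of side_mat between -0.065 and 0.065 m and distance of bench_block from where it was at the start of the episode below 0.015 m), for 0.2 s.
2. the bench block lies flat and released on the middle of the rubber pad, while the three still stand on the mat (horizontal distance between bench_block and slab below 0.012 m and z of bench_block in the frame of slab between 0.02 and 0.03 m and angle between each of bench_block, jar, tin, bottle's own z axis and vertical below 0.15 rad and linear speed of bench_block below 0.03 m/s and contact force between the fingers and bench_block below 0.5 N and x of jar in the frame of side_mat between -0.135 and 0.135 m and y of jar in the frame of side_mat between -0.065 and 0.065 m and height (world z) of each of jar, tin, bottle below 0.01 m and linear speed of each of jar, tin, bottle below 0.05 m/s and x of tin in the frame of side_mat between -0.135 and 0.135 m and y of tin in the frame of side_mat between -0.065 and 0.065 m and x of bottle in the frame of side_mat between -0.135 and 0.135 m and y of bottle in the frame of side_mat between -0.065 and 0.065 m), for 0.2 s.
At the end, for the whole second after the job is handed in: the bench block lies flat, released and at rest on the rubber pad with its centre within 12 mm of the pad's; the jar, the tin and the bottle stand upright, released and at rest, each within 15 mm of where it stood at the start (horizontal distance between bench_block and slab below 0.012 m and z of bench_block in the frame of slab between 0.02 and 0.03 m and angle between bench_block's own z axis and vertical below 0.15 rad and linear speed of each of bench_block, jar, tin, bottle below 0.03 m/s and contact force between the fingers and bench_block below 0.5 N and distance of each of jar, tin, bottle from where it was at the start of the episode below 0.015 m and angle between each of jar, tin, bottle's own z axis and vertical below 0.12 rad); the robot touches nothing.
It fails at once if the jar, the tin or the bottle is tipped by more than 0.6 rad (angle between any of jar, tin, bottle's own z axis and vertical above 0.6 rad).
It fails at once if the tool block, the mallet or the phone is moved by more than 20 mm (distance of any of tool_block, mallet, phone from where it was at the start of the episode above 0.02 m).
It also fails if it takes over 144 s, if anything falls off the work surface, if the arm or the gripper's body presses on something with over 40 N, if the wrist force passes 120 N, or if a joint passes its speed limit or range.

ROBOT

A 6-joint arm with a two-finger parallel gripper is mounted at the origin on the work surface. World frame = base frame: x ahead of the robot, y to its left, z up, the work surface at z = 0. Lengths are in m, angles in rad, forces in N, time in s.
With the tool pointing down it reaches from about 0.325 to 0.875 m from the base axis. Payload 4.4 kg.
Tool frame: the origin (TCP) lies between the finger pads; the fingertips stand 8 mm ahead of it and the grasp point (between the pads) lies 11 mm behind it; z points along the fingers, y is the line along which they close (so a half turn about z gives the same grasp; the last joint's range is limited). The gripper opens to 85 mm and grips with 20 to 120 N. Pads are 22 mm wide; open, the fingers measure 114 mm over their backs; the gripper's body (76 mm by 85 mm) begins 54 mm behind the grasp point. The pads swing forward as they close: fully open they stand 13 mm farther back than shut.
Start: joints at [0.972, 0.207, 1.542, -0, 1.393, -0.15], TCP at [0.249, 0.518, 0.239] pointing down, gripper open.
Joint ranges: [-2.73, 2.73], [-0.86, 2.22], [0.23, 2.46], [-1.11, 4.25], [0.08, 2.63], [-2.82, 2.82]. Speed limits (rad/s): [2.79, 2.79, 3.14, 3.14, 3.14, 3.14].

INTERFACE

Orientations are given as [roll, pitch, yaw] about the fixed x, y, z axes, in that order (R = Rz(yaw) Ry(pitch) Rx(roll)).
In Python, from cell import get_obs, camera, close_job gives the robot as it stands.
- The arm moves only by the tool send_rows, never from a script. Its argument "steps" is a list of rows, each an object of numbers: "dx", "dy", "dz": the shift along the tool's x, y, z in m; "rx", "ry", "rz": the turn, a rotation vector about the tool's x, y, z in degrees; "gripper": the closure, from 0 (fully open) to 1 (shut). In form: [{"dx": .., "dy": .., "dz": .., "rx": .., "ry": .., "rz": .., "gripper": ..}, ...]. A call has 1 to 20 rows; each row shifts and turns the commanded pose from where the row before left it, along the tool's axes as they then stand; what a row does not reach is not made up. A row lasts 1/12 s, in which the tool goes at most 41.7 mm and 7.16 degrees, less where a joint would pass 70% of its speed; a pose out of reach is approached as far as the arm can. A call is refused whole if a number of a shift passes 0.0417 or a number of a turn 7.16, either way. A call with a gripper value outside its range is refused whole. The fingers move at their own pace and stop on an object; "force" is the grip in N (left out, the last holds). Time passes only in rows, so rows that do not move let the fingers close. It gives the time, the measured TCP pose, the force, the opening and the grip force at its end, in the units of the state.
- get_obs(): the state, without advancing time (a new reading comes with each control period).
- camera(name): name is "scene" or "top"; returns a dict with "image" (400x640x3 uint8, blue, green, red), "depth" (400x640 float32, m along the optical axis (not along the pixel's ray), 0 where there is no reading), "fovy" (degrees; the focal length in pixels is half the picture's height over the tangent of half this angle, whatever the lens; pixels are square), "cx", "cy" (the principal point, pixels), "dist_coeffs" ([k1, k2, p1, p2, k3] as OpenCV has them; the pictures are not rectified), "R" (3x3) and "t" (3): a world point X has camera coordinates R X + t. Camera axes: x right, y down, z forward; pixel columns grow to the right and rows downward; lengths in m; the calibration is good to about 2 mm. A picture is of the moment at which its call begins.
- close_job(): hands the job in; it is judged then, once.
The state is a dict: "clock": time; "joint_positions": joint angles; "joint_vel": joint speeds; "joint_efforts": joint torques, N m; "tcp_pos": TCP position; "eef_rot": TCP orientation; "ft_force": force on the tool from outside, world axes, zero at the start; "wrist_torque": the same for the moment, N m; "opening": finger opening in m; "grip_force": force on a finger pad.
Only numpy, scipy, OpenCV 4.12 (cv2) and the standard library are available. Lean on these libraries where they do the work, as an engineer would, in place of code of your own. Each camera call takes 0.05 s, during which the arm holds its last target. There are 200 camera calls.

## Working session

There is one attempt and no reset: what is moved stays moved. The work goes in short steps, Python scripts to look and compute and a tool call to move; the robot and the scene stay as the last step left them, time stands still between calls to the robot, and variables do not carry over. Pictures are saved under pics/ and viewed, at most 14 in all, crops included, and the job is handed in when it is done.

Besides the shell and the picture viewer there is one more tool, called after ">>>" as name([rows], argument=value, ...), one row to a line, values as JSON. send_rows: Moves the arm, as the interface text tells. Its arguments: {"type":"object","properties":{"steps":{"type":"array","items":{"type":"object","properties":{"dx":{"type":"number"},"dy":{"type":"number"},"dz":{"type":"number"},"rx":{"type":"number"},"ry":{"type":"number"},"rz":{"type":"number"},"gripper":{"type":"number"}}}},"force":{"type":"number"}},"required":["steps"]}

```bash
mkdir -p pics; ls
cat > h.py <<'E'
import numpy as np, cv2
from cell import get_obs, camera, close_job
def K(c):
    f=c["image"].shape[0]/2/np.tan(np.radians(c["fovy"])/2)
    return np.array([[f,0,c["cx"]],[0,f,c["cy"]],[0,0,1]])
def ray(c,uv,z):
    "pixels (N,2) -> world points on plane at height z"
    n=cv2.undistortPoints(np.float64(uv).reshape(-1,1,2),K(c),np.float64(c["dist_coeffs"])).reshape(-1,2)
    R,t=np.array(c["R"]),np.array(c["t"])
    d=np.c_[n,np.ones(len(n))]@R; o=-R.T@t
    return o+d*((z-o[2])/d[:,2])[:,None]
def cloud(c):
    "world point per pixel from depth"
    h,w=c["depth"].shape
    v,u=np.mgrid[:h,:w]
    n=cv2.undistortPoints(np.float64(np.stack([u,v],-1)).reshape(-1,1,2),K(c),np.float64(c["dist_coeffs"])).reshape(-1,2)
    p=np.c_[n,np.ones(len(n))]*c["depth"].reshape(-1,1)
    return ((p-np.array(c["t"]))@np.array(c["R"])).reshape(h,w,3)
E
python3 - <<'E'
from h import *
for n in("top","scene"):
    c=camera(n); cv2.imwrite(f"pics/{n}0.png",c["image"]); np.savez(n+"0.npz",**c)
    R=np.array(c["R"]);print(n,-R.T@c["t"],R[2],c["fovy"],c["dist_coeffs"])
o=get_obs();print(o["tcp_pos"],o["eef_rot"],o["clock"])
E
```

```text
pics
top [ 0.42142529 -0.01310629  1.09019487] [ 0.1647706   0.02381176 -0.98604445] 52.69832974909642 [-0.04798676  0.          0.          0.          0.        ]
scene [ 1.39834186 -0.51501193  0.63400818] [-0.72070347  0.45093934 -0.52653607] 43.20789919134419 [-0.04570552  0.          0.          0.          0.        ]
[0.24909582 0.51746852 0.23819762] [-3.13946511e+00 -3.25043032e-04  2.69279743e+00] 0.1
```

View pics/top0.png

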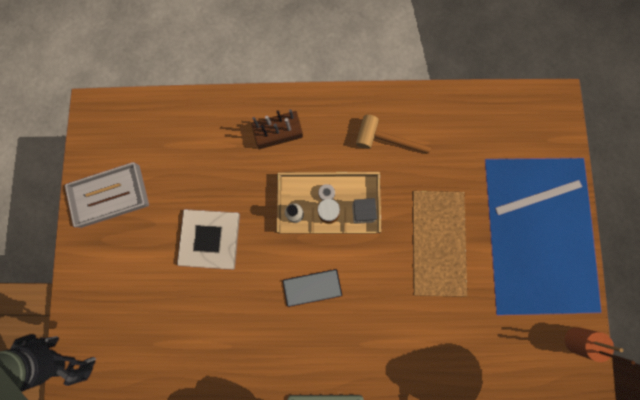

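View pics/scene0.png

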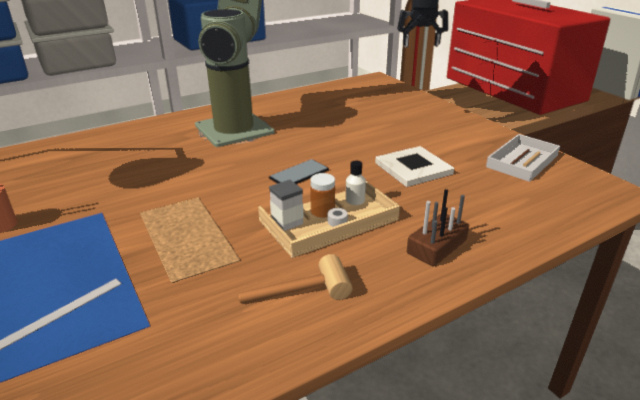

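The top view (up = +x, left = +y) shows the slab at (208,239), the organiser at (329,203) and the mat at (440,243). In the stalls are the bottle (293,211), jar (328,209) and tin (365,209), with the block at (326,191). The scene view agrees.

Run:
```python
from h import *
c=dict(np.load("top0.npz")); c["fovy"]=float(c["fovy"])
P=cloud(c); im=c["image"]; g=cv2.cvtColor(im,cv2.COLOR_BGR2GRAY)
v,u=np.mgrid[:400,:640]
def reg(name,z,tol,box,extra=None):
    x0,y0,x1,y1=box
    m=(abs(P[...,2]-z)<tol)&(u>=x0)&(u<=x1)&(v>=y0)&(v<=y1)
    if extra is not None: m&=extra
    n,l,s,ce=cv2.connectedComponentsWithStats(m.astype(np.uint8))
    k=1+np.argmax(s[1:,4]); uv=np.argwhere(l==k)[:,::-1]
    w=ray(c,uv,z); r=cv2.minAreaRect(np.float32(w[:,:2]*1000))
    print(name,"n",s[k,4],"uv",ce[k].round(1),"zmed",P[l==k][:,2].mean().round(4),"mean",w.mean(0).round(4),"rect",np.round(r[0],1),np.round(r[1],1),round(r[2],1))
reg("jar",.093,.006,(310,190,350,225))
reg("tin",.098,.006,(345,190,390,225))
reg("bottle",.108,.006,(280,195,305,225))
reg("block",.032,.006,(315,180,338,200))
reg("walls",.038,.006,(265,165,390,240))
hsv=cv2.cvtColor(im,cv2.COLOR_BGR2HSV)
reg("slab",.020,.008,(165,200,250,280),g>90)
reg("pad",.024,.02,(185,218,230,262),g<70)
reg("mat",.004,.02,(405,180,475,305),hsv[...,2]>125)
reg("phone",.009,.02,(278,265,348,310),hsv[...,1]<110)
reg("tools",.1,.025,(240,100,305,150))
print(hsv[243,440],hsv[320,440],hsv[150,440])
```

```text
jar n 364 uv [328.  209.4] zmed 0.0939 mean [ 0.5599 -0.0121  0.093 ] rect [559.8 -12. ] [49.9 52.8] 89.3
tin n 470 uv [364.8 209.2] zmed 0.0986 mean [ 0.5587 -0.1031  0.098 ] rect [ 558.8 -103. ] [54.2 53.8] 3.4
bottle n 100 uv [291.5 209.3] zmed 0.1089 mean [0.5591 0.0778 0.108 ] rect [559.2  78. ] [26.8 25.3] 26.3
block n 198 uv [326.2 191.8] zmed 0.0329 mean [ 0.6158 -0.0078  0.032 ] rect [616.7  -8.6] [40.  40.6] 89.5
walls n 556 uv [329.7 189.2] zmed 0.0384 mean [ 0.6219 -0.017   0.038 ] rect [589.2 -13.2] [272.1 159.6] 89.9
slab n 2461 uv [208.3 239.2] zmed 0.0211 mean [0.4936 0.309  0.02  ] rect [494.4 309.9] [151.1 150.4] 85.5
pad n 601 uv [207.  238.6] zmed 0.0251 mean [0.4947 0.3112 0.024 ] rect [494.8 311.6] [66.6 65.3] 85.6
mat n 8737 uv [440.5 242.5] zmed 0.003 mean [ 0.4806 -0.3118  0.004 ] rect [ 483.1 -312.8] [192.1 339.4] 87.6
phone n 1524 uv [311.7 287.6] zmed 0.0102 mean [0.3648 0.0333 0.009 ] rect [364.8  33.3] [ 70.9 146.4] 10.7
tools n 27 uv [262.7 128.6] zmed 0.1039 mean [0.7711 0.1536 0.1   ] rect [770.5 153. ] [25.5  6.9] 26.2
[ 16 150 156] [ 14 177 138] [ 14 179 145]
```

>>> send_rows([
  {"rz": 7.143},
  {"rz": 7.143},
  {"rz": 7.143},
  {"rz": 7.143},
  {"rz": 7.143},
  {"rz": 7.143},
  {"rz": 7.143},
  {"rz": 7.143},
  {"rz": 7.143},
  {"dx": -0.036,"dy": 0.018},
  {"dx": -0.036,"dy": 0.018},
  {"dx": -0.036,"dy": 0.018},
  {"dx": -0.036,"dy": 0.018},
  {"dx": -0.036,"dy": 0.018},
  {"dx": -0.036,"dy": 0.018},
  {"dx": -0.036,"dy": 0.018},
  {"dx": -0.036,"dy": 0.018},
  {"dx": -0.036,"dy": 0.018},
  {"dx": -0.036,"dy": 0.018},
  {"dx": -0.036,"dy": 0.018},
], force=40)

```text
schema error: expected keys dx, dy, dz, rx, ry, rz, gripper
```

Run:
```python
from h import *
c=dict(np.load("top0.npz")); c["fovy"]=float(c["fovy"])
print(ray(c,[(413,191),(465,191),(467,296),(413,295)],.004))
m=cv2.inRange(cv2.cvtColor(c["image"],cv2.COLOR_BGR2HSV),(0,0,0),(180,165,255)); m[:,:405]=0;m[:,475:]=0;m[:180]=0;m[305:]=0
m=cv2.morphologyEx(m,cv2.MORPH_OPEN,np.ones((3,3)))
uv=np.argwhere(m>0)[:,::-1];w=ray(c,uv,.004);print(w.mean(0),cv2.minAreaRect(np.float32(w[:,:2]*1000)))
```

```text
[[ 0.62006668 -0.24434634  0.004     ]
 [ 0.61827213 -0.38635483  0.004     ]
 [ 0.33849207 -0.37371371  0.004     ]
 [ 0.34298715 -0.23206971  0.004     ]]
[ 0.47728162 -0.30770684  0.004     ] ((480.2774658203125, -308.9695739746094), (142.10015869140625, 281.35113525390625), 87.57698822021484)
```

>>> send_rows([
  {"dx": 0,"dy": 0,"dz": 0,"rx": 0,"ry": 0,"rz": 7.143,"gripper": 0},
  {"dx": 0,"dy": 0,"dz": 0,"rx": 0,"ry": 0,"rz": 7.143,"gripper": 0},
  {"dx": 0,"dy": 0,"dz": 0,"rx": 0,"ry": 0,"rz": 7.143,"gripper": 0},
  {"dx": 0,"dy": 0,"dz": 0,"rx": 0,"ry": 0,"rz": 7.143,"gripper": 0},
  {"dx": 0,"dy": 0,"dz": 0,"rx": 0,"ry": 0,"rz": 7.143,"gripper": 0},
  {"dx": 0,"dy": 0,"dz": 0,"rx": 0,"ry": 0,"rz": 7.143,"gripper": 0},
  {"dx": 0,"dy": 0,"dz": 0,"rx": 0,"ry": 0,"rz": 7.143,"gripper": 0},
  {"dx": 0,"dy": 0,"dz": 0,"rx": 0,"ry": 0,"rz": 7.143,"gripper": 0},
  {"dx": 0,"dy": 0,"dz": 0,"rx": 0,"ry": 0,"rz": 7.143,"gripper": 0},
  {"dx": -0.036,"dy": 0.018,"dz": 0,"rx": 0,"ry": 0,"rz": 0,"gripper": 0},
  {"dx": -0.036,"dy": 0.018,"dz": 0,"rx": 0,"ry": 0,"rz": 0,"gripper": 0},
  {"dx": -0.036,"dy": 0.018,"dz": 0,"rx": 0,"ry": 0,"rz": 0,"gripper": 0},
  {"dx": -0.036,"dy": 0.018,"dz": 0,"rx": 0,"ry": 0,"rz": 0,"gripper": 0},
  {"dx": -0.036,"dy": 0.018,"dz": 0,"rx": 0,"ry": 0,"rz": 0,"gripper": 0},
  {"dx": -0.036,"dy": 0.018,"dz": 0,"rx": 0,"ry": 0,"rz": 0,"gripper": 0},
  {"dx": -0.036,"dy": 0.018,"dz": 0,"rx": 0,"ry": 0,"rz": 0,"gripper": 0},
  {"dx": -0.036,"dy": 0.018,"dz": 0,"rx": 0,"ry": 0,"rz": 0,"gripper": 0},
  {"dx": -0.036,"dy": 0.018,"dz": 0,"rx": 0,"ry": 0,"rz": 0,"gripper": 0},
  {"dx": -0.036,"dy": 0.018,"dz": 0,"rx": 0,"ry": 0,"rz": 0,"gripper": 0},
], force=40)

```text
clock: 1.68
tcp_pos: [0.4296, 0.1562, 0.239]
eef_rot: [-3.141, -0.0, 1.571]
ft_force: [0.3, 0.8, 1.1]
opening: 0.0856
grip_force: 0.0
```

>>> send_rows([
  {"dx": -0.037,"dy": 0.0185,"dz": 0,"rx": 0,"ry": 0,"rz": 0,"gripper": 0},
  {"dx": -0.037,"dy": 0.0185,"dz": 0,"rx": 0,"ry": 0,"rz": 0,"gripper": 0},
  {"dx": -0.037,"dy": 0.0185,"dz": 0,"rx": 0,"ry": 0,"rz": 0,"gripper": 0},
  {"dx": -0.037,"dy": 0.0185,"dz": 0,"rx": 0,"ry": 0,"rz": 0,"gripper": 0},
  {"dx": -0.037,"dy": 0.0185,"dz": 0,"rx": 0,"ry": 0,"rz": 0,"gripper": 0},
  {"dx": -0.037,"dy": 0.0185,"dz": 0,"rx": 0,"ry": 0,"rz": 0,"gripper": 0},
  {"dx": -0.037,"dy": 0.0185,"dz": 0,"rx": 0,"ry": 0,"rz": 0,"gripper": 0},
  {"dx": 0,"dy": 0,"dz": 0.03,"rx": 0,"ry": 0,"rz": -3,"gripper": 0},
  {"dx": 0,"dy": 0,"dz": 0.04,"rx": 0,"ry": 0,"rz": 0,"gripper": 0},
  {"dx": 0,"dy": 0,"dz": 0.04,"rx": 0,"ry": 0,"rz": 0,"gripper": 0},
  {"dx": 0,"dy": 0,"dz": 0.04,"rx": 0,"ry": 0,"rz": 0,"gripper": 0},
  {"dx": 0,"dy": 0,"dz": 0.034,"rx": 0,"ry": 0,"rz": 0,"gripper": 0},
  {"dx": 0,"dy": 0,"dz": 0,"rx": 0,"ry": 0,"rz": 0,"gripper": 0},
])

```text
clock: 2.77
tcp_pos: [0.5515, -0.0986, 0.0466]
eef_rot: [-3.125, -0.007, 1.623]
ft_force: [-1.8, 0.6, -0.9]
opening: 0.0856
grip_force: 0.0
```

>>> send_rows([
  {"dx": 0,"dy": 0,"dz": 0,"rx": 0,"ry": 0,"rz": 0,"gripper": 0},
  {"dx": 0,"dy": 0,"dz": 0,"rx": 0,"ry": 0,"rz": 0,"gripper": 0},
  {"dx": 0,"dy": 0,"dz": 0,"rx": 0,"ry": 0,"rz": 0,"gripper": 0},
])

```text
clock: 3.02
tcp_pos: [0.5617, -0.1018, 0.0586]
eef_rot: [3.136, 0.002, 1.623]
ft_force: [-0.4, -0.2, 0.7]
opening: 0.0857
grip_force: 0.0
```

>>> send_rows([
  {"dx": 0,"dy": 0,"dz": 0,"rx": 0,"ry": 0,"rz": 0,"gripper": 0},
  {"dx": 0,"dy": 0,"dz": 0,"rx": 0,"ry": 0,"rz": 0,"gripper": 0},
  {"dx": 0,"dy": 0,"dz": 0,"rx": 0,"ry": 0,"rz": 0,"gripper": 0.3},
  {"dx": 0,"dy": 0,"dz": 0,"rx": 0,"ry": 0,"rz": 0,"gripper": 0.5},
  {"dx": 0,"dy": 0,"dz": 0,"rx": 0,"ry": 0,"rz": 0,"gripper": 0.7},
  {"dx": 0,"dy": 0,"dz": 0,"rx": 0,"ry": 0,"rz": 0,"gripper": 1},
  {"dx": 0,"dy": 0,"dz": 0,"rx": 0,"ry": 0,"rz": 0,"gripper": 1},
  {"dx": 0,"dy": 0,"dz": 0,"rx": 0,"ry": 0,"rz": 0,"gripper": 1},
  {"dx": 0,"dy": 0,"dz": 0,"rx": 0,"ry": 0,"rz": 0,"gripper": 1},
  {"dx": 0,"dy": 0,"dz": 0,"rx": 0,"ry": 0,"rz": 0,"gripper": 1},
], force=40)

```text
clock: 3.85
tcp_pos: [0.5595, -0.101, 0.0559]
eef_rot: [3.141, 0.0, 1.623]
ft_force: [-0.0, 0.9, 4.7]
opening: 0.0523
grip_force: 40.3
```

>>> send_rows([
  {"dx": 0,"dy": 0,"dz": -0.01,"rx": 0,"ry": 0,"rz": 0,"gripper": 1},
  {"dx": 0,"dy": 0,"dz": -0.025,"rx": 0,"ry": 0,"rz": 0,"gripper": 1},
  {"dx": 0,"dy": 0,"dz": -0.025,"rx": 0,"ry": 0,"rz": 3,"gripper": 1},
  {"dx": 0,"dy": 0,"dz": -0.01,"rx": 0,"ry": 0,"rz": 0,"gripper": 1},
  {"dx": -0.01,"dy": -0.007,"dz": 0,"rx": 0,"ry": 0,"rz": 0,"gripper": 1},
  {"dx": -0.02,"dy": -0.014,"dz": 0,"rx": 0,"ry": 0,"rz": 0,"gripper": 1},
  {"dx": -0.029,"dy": -0.02,"dz": 0,"rx": 0,"ry": 0,"rz": 0,"gripper": 1},
  {"dx": -0.034,"dy": -0.024,"dz": 0,"rx": 0,"ry": 0,"rz": 0,"gripper": 1},
  {"dx": -0.034,"dy": -0.024,"dz": 0,"rx": 0,"ry": 0,"rz": 0,"gripper": 1},
  {"dx": -0.034,"dy": -0.024,"dz": 0,"rx": 0,"ry": 0,"rz": 0,"gripper": 1},
  {"dx": -0.032,"dy": -0.022,"dz": 0,"rx": 0,"ry": 0,"rz": 0,"gripper": 1},
  {"dx": -0.027,"dy": -0.019,"dz": 0,"rx": 0,"ry": 0,"rz": 0,"gripper": 1},
  {"dx": -0.017,"dy": -0.011,"dz": 0,"rx": 0,"ry": 0,"rz": 0,"gripper": 1},
  {"dx": -0.007,"dy": -0.005,"dz": 0,"rx": 0,"ry": 0,"rz": 0,"gripper": 1},
  {"dx": 0,"dy": 0,"dz": 0,"rx": 0,"ry": 0,"rz": 0,"gripper": 1},
  {"dx": 0,"dy": 0,"dz": 0,"rx": 0,"ry": 0,"rz": 0,"gripper": 1},
  {"dx": 0,"dy": 0,"dz": 0,"rx": 0,"ry": 0,"rz": 0,"gripper": 1},
  {"dx": 0,"dy": 0,"dz": 0,"rx": 0,"ry": 0,"rz": 0,"gripper": 1},
])

```text
clock: 5.35
tcp_pos: [0.3895, -0.3435, 0.1248]
eef_rot: [-3.141, -0.001, 1.573]
ft_force: [0.4, -0.5, -1.7]
opening: 0.0524
grip_force: 42.4
```

>>> send_rows([
  {"dx": 0,"dy": 0,"dz": 0.008,"rx": 0,"ry": 0,"rz": 0,"gripper": 1},
  {"dx": 0,"dy": 0,"dz": 0.02,"rx": 0,"ry": 0,"rz": 0,"gripper": 1},
  {"dx": 0,"dy": 0,"dz": 0.02,"rx": 0,"ry": 0,"rz": 0,"gripper": 1},
  {"dx": 0,"dy": 0,"dz": 0.014,"rx": 0,"ry": 0,"rz": 0,"gripper": 1},
  {"dx": 0,"dy": 0,"dz": 0.006,"rx": 0,"ry": 0,"rz": 0,"gripper": 1},
  {"dx": 0,"dy": 0,"dz": 0.004,"rx": 0,"ry": 0,"rz": 0,"gripper": 1},
  {"dx": 0,"dy": 0,"dz": 0,"rx": 0,"ry": 0,"rz": 0,"gripper": 1},
  {"dx": 0,"dy": 0,"dz": 0,"rx": 0,"ry": 0,"rz": 0,"gripper": 1},
  {"dx": 0,"dy": 0,"dz": 0,"rx": 0,"ry": 0,"rz": 0,"gripper": 1},
])

```text
clock: 6.1
tcp_pos: [0.3897, -0.3456, 0.0541]
eef_rot: [3.14, 0.002, 1.571]
ft_force: [0.5, 0.2, -1.4]
opening: 0.0524
grip_force: 43.5
```

>>> send_rows([
  {"dx": 0,"dy": 0,"dz": 0.001,"rx": 0,"ry": 0,"rz": 0,"gripper": 1},
  {"dx": 0,"dy": 0,"dz": 0,"rx": 0,"ry": 0,"rz": 0,"gripper": 0.7},
  {"dx": 0,"dy": 0,"dz": 0,"rx": 0,"ry": 0,"rz": 0,"gripper": 0.4},
  {"dx": 0,"dy": 0,"dz": 0,"rx": 0,"ry": 0,"rz": 0,"gripper": 0},
  {"dx": 0,"dy": 0,"dz": 0,"rx": 0,"ry": 0,"rz": 0,"gripper": 0},
  {"dx": 0,"dy": 0,"dz": 0,"rx": 0,"ry": 0,"rz": 0,"gripper": 0},
  {"dx": 0,"dy": 0,"dz": 0,"rx": 0,"ry": 0,"rz": 0,"gripper": 0},
  {"dx": 0,"dy": 0,"dz": -0.01,"rx": 0,"ry": 0,"rz": 0,"gripper": 0},
  {"dx": 0,"dy": 0,"dz": -0.025,"rx": 0,"ry": 0,"rz": 0,"gripper": 0},
  {"dx": 0,"dy": 0,"dz": -0.035,"rx": 0,"ry": 0,"rz": 0,"gripper": 0},
  {"dx": 0,"dy": 0,"dz": -0.035,"rx": 0,"ry": 0,"rz": 0,"gripper": 0},
  {"dx": 0,"dy": 0,"dz": -0.025,"rx": 0,"ry": 0,"rz": 0,"gripper": 0},
  {"dx": 0,"dy": 0,"dz": -0.01,"rx": 0,"ry": 0,"rz": 0,"gripper": 0},
  {"dx": 0,"dy": 0,"dz": 0,"rx": 0,"ry": 0,"rz": 0,"gripper": 0},
  {"dx": 0,"dy": 0,"dz": 0,"rx": 0,"ry": 0,"rz": 0,"gripper": 0},
])

```text
clock: 7.35
tcp_pos: [0.3888, -0.3448, 0.1923]
eef_rot: [3.141, 0.0, 1.571]
ft_force: [-0.5, 1.1, -0.8]
opening: 0.0854
grip_force: 0.0
```

>>> send_rows([
  {"dx": 0.008,"dy": 0.004,"dz": 0,"rx": 0,"ry": 0,"rz": 0,"gripper": 0},
  {"dx": 0.016,"dy": 0.008,"dz": 0,"rx": 0,"ry": 0,"rz": 0,"gripper": 0},
  {"dx": 0.024,"dy": 0.012,"dz": 0,"rx": 0,"ry": 0,"rz": 0,"gripper": 0},
  {"dx": 0.03,"dy": 0.015,"dz": 0,"rx": 0,"ry": 0,"rz": 0,"gripper": 0},
  {"dx": 0.033,"dy": 0.017,"dz": 0,"rx": 0,"ry": 0,"rz": 0,"gripper": 0},
  {"dx": 0.034,"dy": 0.0175,"dz": 0,"rx": 0,"ry": 0,"rz": 0,"gripper": 0},
  {"dx": 0.034,"dy": 0.0175,"dz": 0,"rx": 0,"ry": 0,"rz": 0,"gripper": 0},
  {"dx": 0.034,"dy": 0.0175,"dz": 0,"rx": 0,"ry": 0,"rz": 0,"gripper": 0},
  {"dx": 0.034,"dy": 0.0175,"dz": 0,"rx": 0,"ry": 0,"rz": 0,"gripper": 0},
  {"dx": 0.032,"dy": 0.016,"dz": 0,"rx": 0,"ry": 0,"rz": 0,"gripper": 0},
  {"dx": 0.025,"dy": 0.013,"dz": 0,"rx": 0,"ry": 0,"rz": 0,"gripper": 0},
  {"dx": 0.016,"dy": 0.008,"dz": 0,"rx": 0,"ry": 0,"rz": 0,"gripper": 0},
  {"dx": 0.009,"dy": 0.005,"dz": 0,"rx": 0,"ry": 0,"rz": 0,"gripper": 0},
  {"dx": 0.004,"dy": 0.003,"dz": 0,"rx": 0,"ry": 0,"rz": 0,"gripper": 0},
  {"dx": 0,"dy": 0,"dz": 0,"rx": 0,"ry": 0,"rz": 0,"gripper": 0},
  {"dx": 0,"dy": 0,"dz": 0,"rx": 0,"ry": 0,"rz": 0,"gripper": 0},
  {"dx": 0,"dy": 0,"dz": 0,"rx": 0,"ry": 0,"rz": 0,"gripper": 0},
  {"dx": 0,"dy": 0,"dz": 0,"rx": 0,"ry": 0,"rz": 0,"gripper": 0},
])

```text
clock: 8.85
tcp_pos: [0.5595, -0.0131, 0.1922]
eef_rot: [-3.141, 0.0, 1.569]
ft_force: [-0.2, -0.0, -0.1]
opening: 0.0853
grip_force: 0.0
```

>>> send_rows([
  {"dx": 0.001,"dy": 0,"dz": 0.01,"rx": 0,"ry": 0,"rz": 0,"gripper": 0},
  {"dx": 0,"dy": 0,"dz": 0.025,"rx": 0,"ry": 0,"rz": 0,"gripper": 0},
  {"dx": 0,"dy": 0,"dz": 0.03,"rx": 0,"ry": 0,"rz": 0,"gripper": 0},
  {"dx": 0,"dy": 0,"dz": 0.03,"rx": 0,"ry": 0,"rz": 0,"gripper": 0},
  {"dx": 0,"dy": 0,"dz": 0.023,"rx": 0,"ry": 0,"rz": 0,"gripper": 0},
  {"dx": 0,"dy": 0,"dz": 0.013,"rx": 0,"ry": 0,"rz": 0,"gripper": 0},
  {"dx": 0,"dy": 0,"dz": 0.007,"rx": 0,"ry": 0,"rz": 0,"gripper": 0},
  {"dx": 0,"dy": 0,"dz": 0,"rx": 0,"ry": 0,"rz": 0,"gripper": 0},
  {"dx": 0,"dy": 0,"dz": 0,"rx": 0,"ry": 0,"rz": 0,"gripper": 0},
  {"dx": 0,"dy": 0,"dz": 0,"rx": 0,"ry": 0,"rz": 0,"gripper": 0},
  {"dx": 0,"dy": 0,"dz": 0,"rx": 0,"ry": 0,"rz": 0,"gripper": 0.3},
  {"dx": 0,"dy": 0,"dz": 0,"rx": 0,"ry": 0,"rz": 0,"gripper": 0.5},
  {"dx": 0,"dy": 0,"dz": 0,"rx": 0,"ry": 0,"rz": 0,"gripper": 0.7},
  {"dx": 0,"dy": 0,"dz": 0,"rx": 0,"ry": 0,"rz": 0,"gripper": 1},
  {"dx": 0,"dy": 0,"dz": 0,"rx": 0,"ry": 0,"rz": 0,"gripper": 1},
  {"dx": 0,"dy": 0,"dz": 0,"rx": 0,"ry": 0,"rz": 0,"gripper": 1},
  {"dx": 0,"dy": 0,"dz": 0,"rx": 0,"ry": 0,"rz": 0,"gripper": 1},
])

```text
clock: 10.27
tcp_pos: [0.5612, -0.0111, 0.0557]
eef_rot: [3.139, 0.0, 1.571]
ft_force: [0.9, -0.1, 6.0]
opening: 0.0546
grip_force: 43.2
```

>>> send_rows([
  {"dx": 0,"dy": 0,"dz": -0.01,"rx": 0,"ry": 0,"rz": 0,"gripper": 1},
  {"dx": 0,"dy": 0,"dz": -0.025,"rx": 0,"ry": 0,"rz": 0,"gripper": 1},
  {"dx": 0,"dy": 0,"dz": -0.025,"rx": 0,"ry": 0,"rz": 0,"gripper": 1},
  {"dx": 0,"dy": 0,"dz": -0.01,"rx": 0,"ry": 0,"rz": 0,"gripper": 1},
  {"dx": -0.008,"dy": -0.0024,"dz": 0,"rx": 0,"ry": 0,"rz": 0,"gripper": 1},
  {"dx": -0.018,"dy": -0.0054,"dz": 0,"rx": 0,"ry": 0,"rz": 0,"gripper": 1},
  {"dx": -0.028,"dy": -0.0083,"dz": 0,"rx": 0,"ry": 0,"rz": 0,"gripper": 1},
  {"dx": -0.036,"dy": -0.0106,"dz": 0,"rx": 0,"ry": 0,"rz": 0,"gripper": 1},
  {"dx": -0.038,"dy": -0.0112,"dz": 0,"rx": 0,"ry": 0,"rz": 0,"gripper": 1},
  {"dx": -0.038,"dy": -0.0112,"dz": 0,"rx": 0,"ry": 0,"rz": 0,"gripper": 1},
  {"dx": -0.038,"dy": -0.0112,"dz": 0,"rx": 0,"ry": 0,"rz": 0,"gripper": 1},
  {"dx": -0.032,"dy": -0.0095,"dz": 0,"rx": 0,"ry": 0,"rz": 0,"gripper": 1},
  {"dx": -0.02,"dy": -0.006,"dz": 0,"rx": 0,"ry": 0,"rz": 0,"gripper": 1},
  {"dx": -0.012,"dy": -0.0035,"dz": 0,"rx": 0,"ry": 0,"rz": 0,"gripper": 1},
  {"dx": -0.006,"dy": -0.002,"dz": 0,"rx": 0,"ry": 0,"rz": 0,"gripper": 1},
  {"dx": 0,"dy": 0,"dz": 0,"rx": 0,"ry": 0,"rz": 0,"gripper": 1},
  {"dx": 0,"dy": 0,"dz": 0,"rx": 0,"ry": 0,"rz": 0,"gripper": 1},
  {"dx": 0,"dy": 0,"dz": 0,"rx": 0,"ry": 0,"rz": 0,"gripper": 1},
])

```text
clock: 11.77
tcp_pos: [0.4788, -0.2833, 0.1238]
eef_rot: [-3.141, -0.001, 1.572]
ft_force: [0.2, 0.5, -2.0]
opening: 0.0544
grip_force: 43.3
```

Run:
```python
from h import *
c=camera("scene"); cv2.imwrite("pics/s1.png",cv2.resize(c["image"][100:300,80:480],(800,400)))
```

```text
(no output)
```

View pics/s1.png

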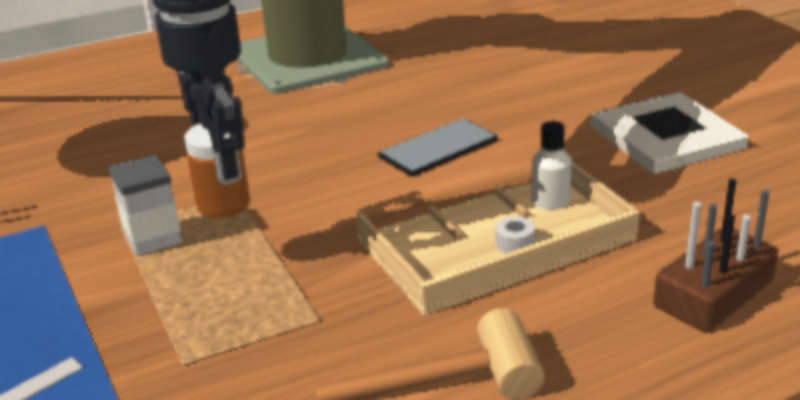

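The jar hangs upright in the gripper (crop 218,170), the tin stands on the mat (145,205), and the bottle and block are still in place.

>>> send_rows([
  {"dx": 0,"dy": 0,"dz": 0.008,"rx": 0,"ry": 0,"rz": 0,"gripper": 1},
  {"dx": 0,"dy": 0,"dz": 0.02,"rx": 0,"ry": 0,"rz": 0,"gripper": 1},
  {"dx": 0,"dy": 0,"dz": 0.02,"rx": 0,"ry": 0,"rz": 0,"gripper": 1},
  {"dx": 0,"dy": 0,"dz": 0.013,"rx": 0,"ry": 0,"rz": 0,"gripper": 1},
  {"dx": 0,"dy": 0,"dz": 0.006,"rx": 0,"ry": 0,"rz": 0,"gripper": 1},
  {"dx": 0,"dy": 0,"dz": 0.004,"rx": 0,"ry": 0,"rz": 0,"gripper": 1},
  {"dx": 0,"dy": 0,"dz": 0,"rx": 0,"ry": 0,"rz": 0,"gripper": 1},
  {"dx": 0,"dy": 0,"dz": 0,"rx": 0,"ry": 0,"rz": 0,"gripper": 1},
  {"dx": 0,"dy": 0,"dz": 0,"rx": 0,"ry": 0,"rz": 0,"gripper": 1},
  {"dx": 0,"dy": 0,"dz": 0,"rx": 0,"ry": 0,"rz": 0,"gripper": 1},
])

```text
clock: 12.65
tcp_pos: [0.4794, -0.2855, 0.0543]
eef_rot: [3.14, 0.001, 1.571]
ft_force: [0.2, -0.3, -2.4]
opening: 0.0548
grip_force: 43.3
```

>>> send_rows([
  {"dx": 0,"dy": 0,"dz": 0.002,"rx": 0,"ry": 0,"rz": 0,"gripper": 1},
  {"dx": 0,"dy": 0,"dz": 0,"rx": 0,"ry": 0,"rz": 0,"gripper": 1},
  {"dx": 0,"dy": 0,"dz": 0,"rx": 0,"ry": 0,"rz": 0,"gripper": 0.7},
  {"dx": 0,"dy": 0,"dz": 0,"rx": 0,"ry": 0,"rz": 0,"gripper": 0.4},
  {"dx": 0,"dy": 0,"dz": 0,"rx": 0,"ry": 0,"rz": 0,"gripper": 0},
  {"dx": 0,"dy": 0,"dz": 0,"rx": 0,"ry": 0,"rz": 0,"gripper": 0},
  {"dx": 0,"dy": 0,"dz": 0,"rx": 0,"ry": 0,"rz": 0,"gripper": 0},
  {"dx": 0,"dy": 0,"dz": 0,"rx": 0,"ry": 0,"rz": 0,"gripper": 0},
  {"dx": 0,"dy": 0,"dz": -0.01,"rx": 0,"ry": 0,"rz": 0,"gripper": 0},
  {"dx": 0,"dy": 0,"dz": -0.025,"rx": 0,"ry": 0,"rz": 0,"gripper": 0},
  {"dx": 0,"dy": 0,"dz": -0.035,"rx": 0,"ry": 0,"rz": 0,"gripper": 0},
  {"dx": 0,"dy": 0,"dz": -0.035,"rx": 0,"ry": 0,"rz": 0,"gripper": 0},
  {"dx": 0,"dy": 0,"dz": -0.025,"rx": 0,"ry": 0,"rz": 0,"gripper": 0},
  {"dx": 0,"dy": 0,"dz": -0.01,"rx": 0,"ry": 0,"rz": 0,"gripper": 0},
  {"dx": 0,"dy": 0,"dz": 0,"rx": 0,"ry": 0,"rz": 0,"gripper": 0},
])

```text
clock: 13.9
tcp_pos: [0.4806, -0.2864, 0.1954]
eef_rot: [3.136, 0.005, 1.571]
ft_force: [0.3, -0.9, -0.9]
opening: 0.0854
grip_force: 0.0
```

>>> send_rows([
  {"dx": 0.008,"dy": 0.002,"dz": 0,"rx": 0,"ry": 0,"rz": 0,"gripper": 0},
  {"dx": 0.016,"dy": 0.004,"dz": 0,"rx": 0,"ry": 0,"rz": 0,"gripper": 0},
  {"dx": 0.026,"dy": 0.006,"dz": 0,"rx": 0,"ry": 0,"rz": 0,"gripper": 0},
  {"dx": 0.034,"dy": 0.007,"dz": 0,"rx": 0,"ry": 0,"rz": 0,"gripper": 0},
  {"dx": 0.038,"dy": 0.008,"dz": 0,"rx": 0,"ry": 0,"rz": 0,"gripper": 0},
  {"dx": 0.038,"dy": 0.008,"dz": 0,"rx": 0,"ry": 0,"rz": 0,"gripper": 0},
  {"dx": 0.038,"dy": 0.008,"dz": 0,"rx": 0,"ry": 0,"rz": 0,"gripper": 0},
  {"dx": 0.038,"dy": 0.008,"dz": 0,"rx": 0,"ry": 0,"rz": 0,"gripper": 0},
  {"dx": 0.038,"dy": 0.008,"dz": 0,"rx": 0,"ry": 0,"rz": 0,"gripper": 0},
  {"dx": 0.034,"dy": 0.007,"dz": 0,"rx": 0,"ry": 0,"rz": 0,"gripper": 0},
  {"dx": 0.026,"dy": 0.006,"dz": 0,"rx": 0,"ry": 0,"rz": 0,"gripper": 0},
  {"dx": 0.016,"dy": 0.004,"dz": 0,"rx": 0,"ry": 0,"rz": 0,"gripper": 0},
  {"dx": 0.009,"dy": 0.002,"dz": 0,"rx": 0,"ry": 0,"rz": 0,"gripper": 0},
  {"dx": 0.004,"dy": 0.001,"dz": 0,"rx": 0,"ry": 0,"rz": 0,"gripper": 0},
  {"dx": 0,"dy": 0,"dz": 0,"rx": 0,"ry": 0,"rz": 0,"gripper": 0},
  {"dx": 0,"dy": 0,"dz": 0,"rx": 0,"ry": 0,"rz": 0,"gripper": 0},
  {"dx": 0,"dy": 0,"dz": 0,"rx": 0,"ry": 0,"rz": 0,"gripper": 0},
  {"dx": 0,"dy": 0,"dz": 0,"rx": 0,"ry": 0,"rz": 0,"gripper": 0},
])

```text
clock: 15.4
tcp_pos: [0.5575, 0.0769, 0.1911]
eef_rot: [-3.141, 0.0, 1.569]
ft_force: [-0.0, -0.6, 0.0]
opening: 0.0852
grip_force: 0.0
```

>>> send_rows([
  {"dx": 0.001,"dy": 0.001,"dz": 0.01,"rx": 0,"ry": 0,"rz": 0,"gripper": 0},
  {"dx": 0,"dy": 0,"dz": 0.022,"rx": 0,"ry": 0,"rz": 0,"gripper": 0},
  {"dx": 0,"dy": 0,"dz": 0.028,"rx": 0,"ry": 0,"rz": 0,"gripper": 0},
  {"dx": 0,"dy": 0,"dz": 0.024,"rx": 0,"ry": 0,"rz": 0,"gripper": 0},
  {"dx": 0,"dy": 0,"dz": 0.014,"rx": 0,"ry": 0,"rz": 0,"gripper": 0},
  {"dx": 0,"dy": 0,"dz": 0.008,"rx": 0,"ry": 0,"rz": 0,"gripper": 0},
  {"dx": 0,"dy": 0,"dz": 0,"rx": 0,"ry": 0,"rz": 0,"gripper": 0},
  {"dx": 0,"dy": 0,"dz": 0,"rx": 0,"ry": 0,"rz": 0,"gripper": 0.2},
  {"dx": 0,"dy": 0,"dz": 0,"rx": 0,"ry": 0,"rz": 0,"gripper": 0.4},
  {"dx": 0,"dy": 0,"dz": 0,"rx": 0,"ry": 0,"rz": 0,"gripper": 0.55},
  {"dx": 0,"dy": 0,"dz": 0,"rx": 0,"ry": 0,"rz": 0,"gripper": 0.65},
  {"dx": 0,"dy": 0,"dz": 0,"rx": 0,"ry": 0,"rz": 0,"gripper": 0.75},
  {"dx": 0,"dy": 0,"dz": 0,"rx": 0,"ry": 0,"rz": 0,"gripper": 1},
  {"dx": 0,"dy": 0,"dz": 0,"rx": 0,"ry": 0,"rz": 0,"gripper": 1},
  {"dx": 0,"dy": 0,"dz": 0,"rx": 0,"ry": 0,"rz": 0,"gripper": 1},
  {"dx": 0,"dy": 0,"dz": 0,"rx": 0,"ry": 0,"rz": 0,"gripper": 1},
], force=30)

```text
clock: 16.73
tcp_pos: [0.5597, 0.0791, 0.0865]
eef_rot: [3.139, 0.0, 1.571]
ft_force: [0.7, -0.5, 4.8]
opening: 0.0273
grip_force: 29.9
```

>>> send_rows([
  {"dx": 0,"dy": 0,"dz": -0.01,"rx": 0,"ry": 0,"rz": 0,"gripper": 1},
  {"dx": 0,"dy": 0,"dz": -0.025,"rx": 0,"ry": 0,"rz": 0,"gripper": 1},
  {"dx": 0,"dy": 0,"dz": -0.025,"rx": 0,"ry": 0,"rz": 0,"gripper": 1},
  {"dx": 0,"dy": 0,"dz": -0.01,"rx": 0,"ry": 0,"rz": 0,"gripper": 1},
  {"dx": -0.01,"dy": 0,"dz": 0,"rx": 0,"ry": 0,"rz": 0,"gripper": 1},
  {"dx": -0.02,"dy": 0,"dz": 0,"rx": 0,"ry": 0,"rz": 0,"gripper": 1},
  {"dx": -0.03,"dy": 0.001,"dz": 0,"rx": 0,"ry": 0,"rz": 0,"gripper": 1},
  {"dx": -0.038,"dy": 0.001,"dz": 0,"rx": 0,"ry": 0,"rz": 0,"gripper": 1},
  {"dx": -0.039,"dy": 0.001,"dz": 0,"rx": 0,"ry": 0,"rz": 0,"gripper": 1},
  {"dx": -0.039,"dy": 0.001,"dz": 0,"rx": 0,"ry": 0,"rz": 0,"gripper": 1},
  {"dx": -0.039,"dy": 0.001,"dz": 0,"rx": 0,"ry": 0,"rz": 0,"gripper": 1},
  {"dx": -0.039,"dy": 0.001,"dz": 0,"rx": 0,"ry": 0,"rz": 0,"gripper": 1},
  {"dx": -0.039,"dy": 0.001,"dz": 0,"rx": 0,"ry": 0,"rz": 0,"gripper": 1},
  {"dx": -0.038,"dy": 0.001,"dz": 0,"rx": 0,"ry": 0,"rz": 0,"gripper": 1},
  {"dx": -0.034,"dy": 0.001,"dz": 0,"rx": 0,"ry": 0,"rz": 0,"gripper": 1},
  {"dx": -0.027,"dy": 0.001,"dz": 0,"rx": 0,"ry": 0,"rz": 0,"gripper": 1},
  {"dx": -0.018,"dy": 0,"dz": 0,"rx": 0,"ry": 0,"rz": 0,"gripper": 1},
  {"dx": -0.009,"dy": 0,"dz": 0,"rx": 0,"ry": 0,"rz": 0,"gripper": 1},
  {"dx": -0.005,"dy": 0,"dz": 0,"rx": 0,"ry": 0,"rz": 0,"gripper": 1},
  {"dx": 0,"dy": 0,"dz": 0,"rx": 0,"ry": 0,"rz": 0,"gripper": 1},
])

```text
clock: 18.4
tcp_pos: [0.5677, -0.3452, 0.1538]
eef_rot: [-3.14, -0.002, 1.57]
ft_force: [0.3, -0.5, -0.7]
opening: 0.0273
grip_force: 29.8
```

Lower by 73 mm (4 mm lower floor) and release.

>>> send_rows([
  {"dx": 0,"dy": 0,"dz": 0,"rx": 0,"ry": 0,"rz": 0,"gripper": 1},
  {"dx": 0,"dy": 0,"dz": 0.008,"rx": 0,"ry": 0,"rz": 0,"gripper": 1},
  {"dx": 0,"dy": 0,"dz": 0.02,"rx": 0,"ry": 0,"rz": 0,"gripper": 1},
  {"dx": 0,"dy": 0,"dz": 0.02,"rx": 0,"ry": 0,"rz": 0,"gripper": 1},
  {"dx": 0,"dy": 0,"dz": 0.014,"rx": 0,"ry": 0,"rz": 0,"gripper": 1},
  {"dx": 0,"dy": 0,"dz": 0.007,"rx": 0,"ry": 0,"rz": 0,"gripper": 1},
  {"dx": 0,"dy": 0,"dz": 0.004,"rx": 0,"ry": 0,"rz": 0,"gripper": 1},
  {"dx": 0,"dy": 0,"dz": 0,"rx": 0,"ry": 0,"rz": 0,"gripper": 1},
  {"dx": 0,"dy": 0,"dz": 0,"rx": 0,"ry": 0,"rz": 0,"gripper": 1},
  {"dx": 0,"dy": 0,"dz": 0,"rx": 0,"ry": 0,"rz": 0,"gripper": 1},
  {"dx": 0,"dy": 0,"dz": 0,"rx": 0,"ry": 0,"rz": 0,"gripper": 0.7},
  {"dx": 0,"dy": 0,"dz": 0,"rx": 0,"ry": 0,"rz": 0,"gripper": 0.4},
  {"dx": 0,"dy": 0,"dz": 0,"rx": 0,"ry": 0,"rz": 0,"gripper": 0},
  {"dx": 0,"dy": 0,"dz": 0,"rx": 0,"ry": 0,"rz": 0,"gripper": 0},
  {"dx": 0,"dy": 0,"dz": 0,"rx": 0,"ry": 0,"rz": 0,"gripper": 0},
  {"dx": 0,"dy": 0,"dz": 0,"rx": 0,"ry": 0,"rz": 0,"gripper": 0},
])

```text
clock: 19.73
tcp_pos: [0.5687, -0.3451, 0.0824]
eef_rot: [3.141, 0.0, 1.571]
ft_force: [-0.3, 0.9, -0.2]
opening: 0.0849
grip_force: 0.0
```

>>> send_rows([
  {"dx": 0,"dy": 0,"dz": -0.01,"rx": 0,"ry": 0,"rz": 0,"gripper": 0},
  {"dx": 0,"dy": 0,"dz": -0.025,"rx": 0,"ry": 0,"rz": 0,"gripper": 0},
  {"dx": 0,"dy": 0,"dz": -0.035,"rx": 0,"ry": 0,"rz": 0,"gripper": 0},
  {"dx": 0,"dy": 0,"dz": -0.025,"rx": 0,"ry": 0,"rz": 0,"gripper": 0},
  {"dx": 0,"dy": 0,"dz": -0.01,"rx": 0,"ry": 0,"rz": 0,"gripper": 0},
  {"dx": 0.008,"dy": 0.001,"dz": 0,"rx": 0,"ry": 0,"rz": 0,"gripper": 0},
  {"dx": 0.018,"dy": 0.0025,"dz": 0,"rx": 0,"ry": 0,"rz": 0,"gripper": 0},
  {"dx": 0.028,"dy": 0.004,"dz": 0,"rx": 0,"ry": 0,"rz": 0,"gripper": 0},
  {"dx": 0.036,"dy": 0.005,"dz": 0,"rx": 0,"ry": 0,"rz": 0,"gripper": 0},
  {"dx": 0.038,"dy": 0.0055,"dz": 0,"rx": 0,"ry": 0,"rz": 0,"gripper": 0},
  {"dx": 0.038,"dy": 0.0055,"dz": 0,"rx": 0,"ry": 0,"rz": 0,"gripper": 0},
  {"dx": 0.038,"dy": 0.0055,"dz": 0,"rx": 0,"ry": 0,"rz": 0,"gripper": 0},
  {"dx": 0.038,"dy": 0.0055,"dz": 0,"rx": 0,"ry": 0,"rz": 0,"gripper": 0},
  {"dx": 0.034,"dy": 0.005,"dz": 0,"rx": 0,"ry": 0,"rz": 0,"gripper": 0},
  {"dx": 0.026,"dy": 0.003,"dz": 0,"rx": 0,"ry": 0,"rz": 0,"gripper": 0},
  {"dx": 0.018,"dy": 0.002,"dz": 0,"rx": 0,"ry": 0,"rz": 0,"gripper": 0},
  {"dx": 0.011,"dy": 0.0015,"dz": 0,"rx": 0,"ry": 0,"rz": 0,"gripper": 0},
  {"dx": 0.0055,"dy": 0.001,"dz": 0,"rx": 0,"ry": 0,"rz": 0,"gripper": 0},
  {"dx": 0,"dy": 0,"dz": 0,"rx": 0,"ry": 0,"rz": 0,"gripper": 0},
])

```text
clock: 21.32
tcp_pos: [0.6145, -0.0068, 0.1855]
eef_rot: [-3.138, -0.001, 1.573]
ft_force: [-0.2, -0.4, 0.1]
opening: 0.0854
grip_force: 0.0
```

>>> send_rows([
  {"dx": 0,"dy": 0,"dz": 0,"rx": 0,"ry": 0,"rz": -3,"gripper": 0},
  {"dx": 0,"dy": 0,"dz": 0,"rx": 0,"ry": 0,"rz": -7,"gripper": 0},
  {"dx": 0,"dy": 0,"dz": 0,"rx": 0,"ry": 0,"rz": -7,"gripper": 0},
  {"dx": 0,"dy": 0,"dz": 0,"rx": 0,"ry": 0,"rz": -7,"gripper": 0},
  {"dx": 0,"dy": 0,"dz": 0,"rx": 0,"ry": 0,"rz": -7,"gripper": 0},
  {"dx": 0,"dy": 0,"dz": 0,"rx": 0,"ry": 0,"rz": -7,"gripper": 0},
  {"dx": 0,"dy": 0,"dz": 0,"rx": 0,"ry": 0,"rz": -7,"gripper": 0},
  {"dx": 0,"dy": 0,"dz": 0,"rx": 0,"ry": 0,"rz": -7,"gripper": 0},
  {"dx": 0,"dy": 0,"dz": 0,"rx": 0,"ry": 0,"rz": -7,"gripper": 0},
  {"dx": 0,"dy": 0,"dz": 0,"rx": 0,"ry": 0,"rz": -7,"gripper": 0},
  {"dx": 0,"dy": 0,"dz": 0,"rx": 0,"ry": 0,"rz": -7,"gripper": 0},
  {"dx": 0,"dy": 0,"dz": 0,"rx": 0,"ry": 0,"rz": -7,"gripper": 0},
  {"dx": 0,"dy": 0,"dz": 0,"rx": 0,"ry": 0,"rz": -7,"gripper": 0},
  {"dx": 0,"dy": 0,"dz": 0,"rx": 0,"ry": 0,"rz": -3,"gripper": 0},
  {"dx": 0,"dy": 0,"dz": 0,"rx": 0,"ry": 0,"rz": 0,"gripper": 0},
  {"dx": 0,"dy": 0,"dz": 0,"rx": 0,"ry": 0,"rz": 0,"gripper": 0},
  {"dx": 0,"dy": 0,"dz": 0,"rx": 0,"ry": 0,"rz": 0,"gripper": 0},
])

```text
clock: 22.73
tcp_pos: [0.6154, -0.0093, 0.1869]
eef_rot: [-3.141, -0.001, 3.139]
ft_force: [-0.2, 0.2, -0.4]
opening: 0.0855
grip_force: 0.0
```

Run:
```python
from h import *
c=camera("scene"); cv2.imwrite("pics/s2.png",cv2.resize(c["image"][80:300,80:480],(800,440)))
```

```text
(no output)
```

View pics/s2.png

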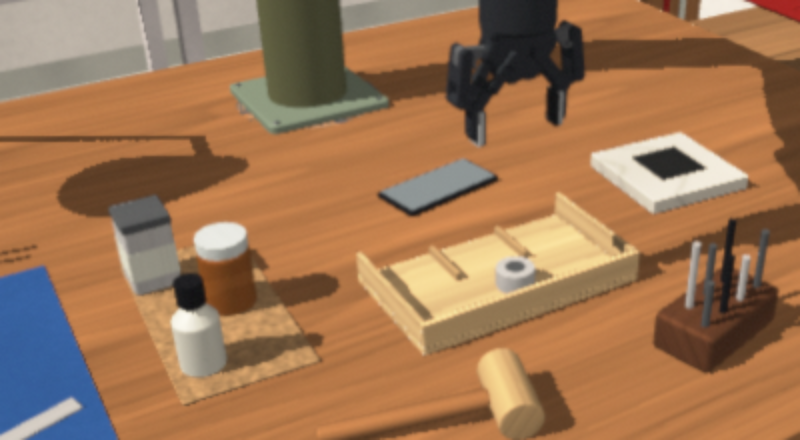

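All three stand on the mat (crop: tin 145,245; jar 225,270; bottle 198,325), and the block is untouched at (515,272). Next, descend on the block.

>>> send_rows([
  {"dx": -0.001,"dy": 0.001,"dz": 0.01,"rx": 0,"ry": 0,"rz": 0,"gripper": 0},
  {"dx": 0,"dy": 0,"dz": 0.025,"rx": 0,"ry": 0,"rz": 0,"gripper": 0},
  {"dx": 0,"dy": 0,"dz": 0.035,"rx": 0,"ry": 0,"rz": 0,"gripper": 0},
  {"dx": 0,"dy": 0,"dz": 0.035,"rx": 0,"ry": 0,"rz": 0,"gripper": 0},
  {"dx": 0,"dy": 0,"dz": 0.03,"rx": 0,"ry": 0,"rz": 0,"gripper": 0},
  {"dx": 0,"dy": 0,"dz": 0.018,"rx": 0,"ry": 0,"rz": 0,"gripper": 0},
  {"dx": 0,"dy": 0,"dz": 0.009,"rx": 0,"ry": 0,"rz": 0,"gripper": 0},
  {"dx": 0,"dy": 0,"dz": 0.004,"rx": 0,"ry": 0,"rz": 0,"gripper": 0},
  {"dx": 0,"dy": 0,"dz": 0.001,"rx": 0,"ry": 0,"rz": 0,"gripper": 0},
  {"dx": 0,"dy": 0,"dz": 0,"rx": 0,"ry": 0,"rz": 0,"gripper": 0},
  {"dx": 0,"dy": 0,"dz": 0,"rx": 0,"ry": 0,"rz": 0,"gripper": 0},
  {"dx": 0,"dy": 0,"dz": 0,"rx": 0,"ry": 0,"rz": 0,"gripper": 0},
])

```text
clock: 23.78
tcp_pos: [0.6182, -0.0077, 0.0222]
eef_rot: [-3.141, 0.004, 3.142]
ft_force: [1.2, -1.2, -1.0]
opening: 0.0856
grip_force: 0.0
```

>>> send_rows([
  {"dx": 0,"dy": 0,"dz": 0,"rx": 0,"ry": 0,"rz": 0,"gripper": 0.2},
  {"dx": 0,"dy": 0,"dz": 0,"rx": 0,"ry": 0,"rz": 0,"gripper": 0.35},
  {"dx": 0,"dy": 0,"dz": 0,"rx": 0,"ry": 0,"rz": 0,"gripper": 0.45},
  {"dx": 0,"dy": 0,"dz": 0,"rx": 0,"ry": 0,"rz": 0,"gripper": 0.55},
  {"dx": 0,"dy": 0,"dz": 0,"rx": 0,"ry": 0,"rz": 0,"gripper": 0.8},
  {"dx": 0,"dy": 0,"dz": 0,"rx": 0,"ry": 0,"rz": 0,"gripper": 1},
  {"dx": 0,"dy": 0,"dz": 0,"rx": 0,"ry": 0,"rz": 0,"gripper": 1},
  {"dx": 0,"dy": 0,"dz": 0,"rx": 0,"ry": 0,"rz": 0,"gripper": 1},
], force=50)

```text
clock: 24.45
tcp_pos: [0.6173, -0.0077, 0.0211]
eef_rot: [-3.141, 0.001, 3.142]
ft_force: [-0.1, -0.8, 4.4]
opening: 0.0419
grip_force: 51.6
```

>>> send_rows([
  {"dx": 0,"dy": 0,"dz": -0.01,"rx": 0,"ry": 0,"rz": 0,"gripper": 1},
  {"dx": 0,"dy": 0,"dz": -0.025,"rx": 0,"ry": 0,"rz": 0,"gripper": 1},
  {"dx": 0,"dy": 0,"dz": -0.03,"rx": 0,"ry": 0,"rz": 0,"gripper": 1},
  {"dx": 0,"dy": 0,"dz": -0.015,"rx": 0,"ry": 0,"rz": 0,"gripper": 1},
  {"dx": 0.004,"dy": 0.01,"dz": 0,"rx": 0,"ry": 0,"rz": 0,"gripper": 1},
  {"dx": 0.008,"dy": 0.02,"dz": 0,"rx": 0,"ry": 0,"rz": 0,"gripper": 1},
  {"dx": 0.0115,"dy": 0.03,"dz": 0,"rx": 0,"ry": 0,"rz": 0,"gripper": 1},
  {"dx": 0.0138,"dy": 0.036,"dz": 0,"rx": 0,"ry": 0,"rz": 0,"gripper": 1},
  {"dx": 0.0145,"dy": 0.038,"dz": 0,"rx": 0,"ry": 0,"rz": 0,"gripper": 1},
  {"dx": 0.0145,"dy": 0.038,"dz": 0,"rx": 0,"ry": 0,"rz": 0,"gripper": 1},
  {"dx": 0.0145,"dy": 0.038,"dz": 0,"rx": 0,"ry": 0,"rz": 0,"gripper": 1},
  {"dx": 0.0138,"dy": 0.036,"dz": 0,"rx": 0,"ry": 0,"rz": 0,"gripper": 1},
  {"dx": 0.0115,"dy": 0.03,"dz": 0,"rx": 0,"ry": 0,"rz": 0,"gripper": 1},
  {"dx": 0.0085,"dy": 0.022,"dz": 0,"rx": 0,"ry": 0,"rz": 0,"gripper": 1},
  {"dx": 0.005,"dy": 0.013,"dz": 0,"rx": 0,"ry": 0,"rz": 0,"gripper": 1},
  {"dx": 0.0025,"dy": 0.0075,"dz": 0,"rx": 0,"ry": 0,"rz": 0,"gripper": 1},
  {"dx": 0,"dy": 0,"dz": 0,"rx": 0,"ry": 0,"rz": 0,"gripper": 1},
  {"dx": 0,"dy": 0,"dz": 0,"rx": 0,"ry": 0,"rz": 0,"gripper": 1},
  {"dx": 0,"dy": 0,"dz": 0,"rx": 0,"ry": 0,"rz": 0,"gripper": 1},
])

```text
clock: 26.03
tcp_pos: [0.495, 0.3097, 0.0999]
eef_rot: [-3.141, -0.0, 3.14]
ft_force: [-0.4, 0.4, -1.8]
opening: 0.0418
grip_force: 51.5
```

>>> send_rows([
  {"dx": 0,"dy": 0,"dz": 0.008,"rx": 0,"ry": 0,"rz": 0,"gripper": 1},
  {"dx": 0,"dy": 0,"dz": 0.018,"rx": 0,"ry": 0,"rz": 0,"gripper": 1},
  {"dx": 0,"dy": 0,"dz": 0.018,"rx": 0,"ry": 0,"rz": 0,"gripper": 1},
  {"dx": 0,"dy": 0,"dz": 0.01,"rx": 0,"ry": 0,"rz": 0,"gripper": 1},
  {"dx": 0,"dy": 0,"dz": 0.005,"rx": 0,"ry": 0,"rz": 0,"gripper": 1},
  {"dx": 0,"dy": 0,"dz": 0.002,"rx": 0,"ry": 0,"rz": 0,"gripper": 1},
  {"dx": 0,"dy": 0,"dz": 0.001,"rx": 0,"ry": 0,"rz": 0,"gripper": 1},
  {"dx": 0,"dy": 0,"dz": 0,"rx": 0,"ry": 0,"rz": 0,"gripper": 1},
  {"dx": 0,"dy": 0,"dz": 0,"rx": 0,"ry": 0,"rz": 0,"gripper": 1},
  {"dx": 0,"dy": 0,"dz": 0,"rx": 0,"ry": 0,"rz": 0,"gripper": 1},
])

```text
clock: 26.87
tcp_pos: [0.4954, 0.3114, 0.0393]
eef_rot: [3.141, 0.002, -3.142]
ft_force: [0.2, 0.2, -2.2]
opening: 0.0426
grip_force: 51.5
```

Release and rise.

>>> send_rows([
  {"dx": 0,"dy": 0,"dz": 0.001,"rx": 0,"ry": 0,"rz": 0,"gripper": 1},
  {"dx": 0,"dy": 0,"dz": 0,"rx": 0,"ry": 0,"rz": 0,"gripper": 1},
  {"dx": 0,"dy": 0,"dz": 0,"rx": 0,"ry": 0,"rz": 0,"gripper": 0.5},
  {"dx": 0,"dy": 0,"dz": 0,"rx": 0,"ry": 0,"rz": 0,"gripper": 0.3},
  {"dx": 0,"dy": 0,"dz": 0,"rx": 0,"ry": 0,"rz": 0,"gripper": 0},
  {"dx": 0,"dy": 0,"dz": 0,"rx": 0,"ry": 0,"rz": 0,"gripper": 0},
  {"dx": 0,"dy": 0,"dz": 0,"rx": 0,"ry": 0,"rz": 0,"gripper": 0},
  {"dx": 0,"dy": 0,"dz": 0,"rx": 0,"ry": 0,"rz": 0,"gripper": 0},
  {"dx": 0,"dy": 0,"dz": -0.01,"rx": 0,"ry": 0,"rz": 0,"gripper": 0},
  {"dx": 0,"dy": 0,"dz": -0.025,"rx": 0,"ry": 0,"rz": 0,"gripper": 0},
  {"dx": 0,"dy": 0,"dz": -0.035,"rx": 0,"ry": 0,"rz": 0,"gripper": 0},
  {"dx": 0,"dy": 0,"dz": -0.035,"rx": 0,"ry": 0,"rz": 0,"gripper": 0},
  {"dx": 0,"dy": 0,"dz": -0.025,"rx": 0,"ry": 0,"rz": 0,"gripper": 0},
  {"dx": 0,"dy": 0,"dz": -0.015,"rx": 0,"ry": 0,"rz": 0,"gripper": 0},
  {"dx": 0,"dy": 0,"dz": 0,"rx": 0,"ry": 0,"rz": 0,"gripper": 0},
])

```text
clock: 28.12
tcp_pos: [0.4977, 0.3125, 0.1884]
eef_rot: [3.137, 0.01, -3.141]
ft_force: [0.2, 0.6, 0.9]
opening: 0.0854
grip_force: 0.0
```

>>> send_rows([
  {"dx": 0,"dy": 0,"dz": 0,"rx": 0,"ry": 0,"rz": 3,"gripper": 0},
  {"dx": 0,"dy": 0,"dz": 0,"rx": 0,"ry": 0,"rz": 7,"gripper": 0},
  {"dx": 0,"dy": 0,"dz": 0,"rx": 0,"ry": 0,"rz": 7,"gripper": 0},
  {"dx": 0,"dy": 0,"dz": 0,"rx": 0,"ry": 0,"rz": 7,"gripper": 0},
  {"dx": 0,"dy": 0,"dz": 0,"rx": 0,"ry": 0,"rz": 7,"gripper": 0},
  {"dx": 0,"dy": 0,"dz": 0,"rx": 0,"ry": 0,"rz": 7,"gripper": 0},
  {"dx": 0,"dy": 0,"dz": 0,"rx": 0,"ry": 0,"rz": 7,"gripper": 0},
  {"dx": 0,"dy": 0,"dz": 0,"rx": 0,"ry": 0,"rz": 7,"gripper": 0},
  {"dx": 0,"dy": 0,"dz": 0,"rx": 0,"ry": 0,"rz": 7,"gripper": 0},
  {"dx": 0,"dy": 0,"dz": 0,"rx": 0,"ry": 0,"rz": 7,"gripper": 0},
  {"dx": 0,"dy": 0,"dz": 0,"rx": 0,"ry": 0,"rz": 7,"gripper": 0},
  {"dx": 0,"dy": 0,"dz": 0,"rx": 0,"ry": 0,"rz": 7,"gripper": 0},
  {"dx": 0,"dy": 0,"dz": 0,"rx": 0,"ry": 0,"rz": 7,"gripper": 0},
  {"dx": 0,"dy": 0,"dz": 0,"rx": 0,"ry": 0,"rz": 3,"gripper": 0},
  {"dx": -0.01,"dy": 0.002,"dz": 0,"rx": 0,"ry": 0,"rz": 0,"gripper": 0},
  {"dx": -0.02,"dy": 0.003,"dz": 0,"rx": 0,"ry": 0,"rz": 0,"gripper": 0},
  {"dx": -0.03,"dy": 0.004,"dz": 0,"rx": 0,"ry": 0,"rz": 0,"gripper": 0},
  {"dx": -0.03,"dy": 0.004,"dz": 0,"rx": 0,"ry": 0,"rz": 0,"gripper": 0},
  {"dx": -0.02,"dy": 0.002,"dz": 0,"rx": 0,"ry": 0,"rz": 0,"gripper": 0},
  {"dx": -0.01,"dy": 0.001,"dz": 0,"rx": 0,"ry": 0,"rz": 0,"gripper": 0},
])

```text
clock: 29.78
tcp_pos: [0.5102, 0.188, 0.1814]
eef_rot: [-3.14, 0.001, 1.57]
ft_force: [-0.2, 0.1, 0.1]
opening: 0.0855
grip_force: 0.0
```

Run:
```python
from h import *
c=camera("top"); P=cloud(c); cv2.imwrite("pics/t3.png",cv2.resize(c["image"][150:320,160:490],(800,412)))
v,u=np.mgrid[:400,:640]
for n,z,b in (("block",.048,(185,215,232,262)),("tin",.094,(405,240,480,310)),("jar",.089,(405,215,480,275)),("bottle",.104,(405,190,480,260))):
    m=(abs(P[...,2]-z)<.004)&(u>=b[0])&(u<=b[2])&(v>=b[1])&(v<=b[3])
    k,l,s,ce=cv2.connectedComponentsWithStats(m.astype(np.uint8)); i=1+np.argmax(s[1:,4])
    w=ray(c,np.argwhere(l==i)[:,::-1],z); print(n,s[i,4],w.mean(0).round(4),np.round(cv2.minAreaRect(np.float32(w[:,:2]*1e3)),1) if 0 else cv2.minAreaRect(np.float32(w[:,:2]*1e3)))
```

```text
block 147 [0.4875 0.3125 0.048 ] ((485.8821716308594, 312.8129577636719), (43.884830474853516, 29.676660537719727), 80.30833435058594)
tin 505 [ 0.3905 -0.3473  0.094 ] ((390.46759033203125, -346.7591247558594), (56.793128967285156, 52.52713394165039), 89.17792510986328)
jar 353 [ 0.4773 -0.2864  0.089 ] ((477.9399719238281, -286.4222412109375), (51.18804168701172, 51.57888412475586), 42.994503021240234)
bottle 101 [ 0.5672 -0.3449  0.104 ] ((567.68017578125, -345.8816223144531), (27.585376739501953, 24.921432495117188), 89.25855255126953)
```

View pics/t3.png

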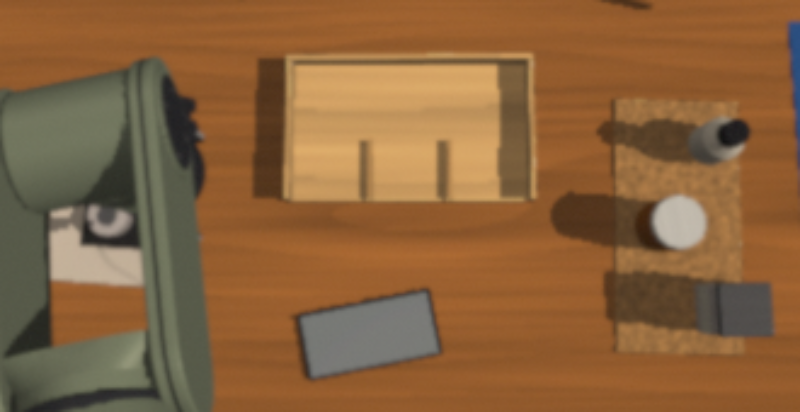

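The block sits on the pad but the arm partly hides it (crop 108,218). The organiser is empty and the three still stand on the mat. I'll recheck the block with the arm moved away.

>>> send_rows([
  {"dx": -0.01,"dy": 0.001,"dz": 0,"rx": 0,"ry": 0,"rz": 0,"gripper": 0},
  {"dx": -0.02,"dy": 0.002,"dz": 0,"rx": 0,"ry": 0,"rz": 0,"gripper": 0},
  {"dx": -0.03,"dy": 0.004,"dz": 0,"rx": 0,"ry": 0,"rz": 0,"gripper": 0},
  {"dx": -0.038,"dy": 0.004,"dz": 0,"rx": 0,"ry": 0,"rz": 0,"gripper": 0},
  {"dx": -0.038,"dy": 0.004,"dz": 0,"rx": 0,"ry": 0,"rz": 0,"gripper": 0},
  {"dx": -0.038,"dy": 0.004,"dz": 0,"rx": 0,"ry": 0,"rz": 0,"gripper": 0},
  {"dx": -0.039,"dy": 0.004,"dz": 0,"rx": 0,"ry": 0,"rz": 0,"gripper": 0},
  {"dx": -0.039,"dy": 0.004,"dz": 0,"rx": 0,"ry": 0,"rz": 0,"gripper": 0},
  {"dx": -0.039,"dy": 0.004,"dz": 0,"rx": 0,"ry": 0,"rz": 0,"gripper": 0},
  {"dx": -0.039,"dy": 0.004,"dz": 0,"rx": 0,"ry": 0,"rz": 0,"gripper": 0},
  {"dx": -0.039,"dy": 0.004,"dz": 0,"rx": 0,"ry": 0,"rz": 0,"gripper": 0},
  {"dx": -0.039,"dy": 0.004,"dz": 0,"rx": 0,"ry": 0,"rz": 0,"gripper": 0},
  {"dx": -0.038,"dy": 0.004,"dz": 0,"rx": 0,"ry": 0,"rz": 0,"gripper": 0},
  {"dx": -0.033,"dy": 0.004,"dz": 0,"rx": 0,"ry": 0,"rz": 0,"gripper": 0},
  {"dx": -0.026,"dy": 0.003,"dz": 0,"rx": 0,"ry": 0,"rz": 0,"gripper": 0},
  {"dx": -0.017,"dy": 0.002,"dz": 0,"rx": 0,"ry": 0,"rz": 0,"gripper": 0},
  {"dx": -0.009,"dy": 0.001,"dz": 0,"rx": 0,"ry": 0,"rz": 0,"gripper": 0},
  {"dx": -0.004,"dy": 0.001,"dz": 0,"rx": 0,"ry": 0,"rz": 0,"gripper": 0},
  {"dx": 0,"dy": 0,"dz": 0,"rx": 0,"ry": 0,"rz": 0,"gripper": 0},
  {"dx": 0,"dy": 0,"dz": 0,"rx": 0,"ry": 0,"rz": 0,"gripper": 0},
])

```text
clock: 31.5
tcp_pos: [0.5687, -0.3425, 0.182]
eef_rot: [-3.141, -0.001, 1.572]
ft_force: [-0.0, 0.6, -0.5]
opening: 0.0855
grip_force: 0.0
```

Run:
```python
from h import *
c=camera("top"); P=cloud(c)
v,u=np.mgrid[:400,:640]
for n,z,b in (("block",.048,(180,210,232,262)),("slab",.02,(165,195,250,280))):
    m=(abs(P[...,2]-z)<.006)&(u>=b[0])&(u<=b[2])&(v>=b[1])&(v<=b[3])
    k,l,s,ce=cv2.connectedComponentsWithStats(m.astype(np.uint8)); i=1+np.argmax(s[1:,4])
    w=ray(c,np.argwhere(l==i)[:,::-1],z); print(n,s[i,4],P[l==i][:,2].mean(),w.mean(0).round(4),cv2.minAreaRect(np.float32(w[:,:2]*1e3)))
o=get_obs();print(o["tcp_pos"])
```

```text
block 230 0.048950206409273785 [0.4923 0.3111 0.048 ] ((492.1880798339844, 311.7481384277344), (42.0570068359375, 42.31681442260742), 1.8781644105911255)
slab 2654 0.02142452720472153 [0.4939 0.3092 0.02  ] ((494.2850341796875, 310.2783203125), (151.0448760986328, 150.37139892578125), 85.81517028808594)
[ 0.56877798 -0.34231672  0.1821062 ]
```

The block is about 2–3 mm from the pad centre and lies flat. Next, the bottle goes back.

>>> send_rows([
  {"dx": -0.002,"dy": 0,"dz": 0.01,"rx": 0,"ry": 0,"rz": 0,"gripper": 0},
  {"dx": 0,"dy": 0,"dz": 0.022,"rx": 0,"ry": 0,"rz": 0,"gripper": 0},
  {"dx": 0,"dy": 0,"dz": 0.028,"rx": 0,"ry": 0,"rz": 0,"gripper": 0},
  {"dx": 0,"dy": 0,"dz": 0.022,"rx": 0,"ry": 0,"rz": 0,"gripper": 0},
  {"dx": 0,"dy": 0,"dz": 0.012,"rx": 0,"ry": 0,"rz": 0,"gripper": 0},
  {"dx": 0,"dy": 0,"dz": 0.006,"rx": 0,"ry": 0,"rz": 0,"gripper": 0},
  {"dx": 0,"dy": 0,"dz": 0,"rx": 0,"ry": 0,"rz": 0,"gripper": 0},
  {"dx": 0,"dy": 0,"dz": 0,"rx": 0,"ry": 0,"rz": 0,"gripper": 0.2},
  {"dx": 0,"dy": 0,"dz": 0,"rx": 0,"ry": 0,"rz": 0,"gripper": 0.4},
  {"dx": 0,"dy": 0,"dz": 0,"rx": 0,"ry": 0,"rz": 0,"gripper": 0.55},
  {"dx": 0,"dy": 0,"dz": 0,"rx": 0,"ry": 0,"rz": 0,"gripper": 0.65},
  {"dx": 0,"dy": 0,"dz": 0,"rx": 0,"ry": 0,"rz": 0,"gripper": 0.75},
  {"dx": 0,"dy": 0,"dz": 0,"rx": 0,"ry": 0,"rz": 0,"gripper": 1},
  {"dx": 0,"dy": 0,"dz": 0,"rx": 0,"ry": 0,"rz": 0,"gripper": 1},
  {"dx": 0,"dy": 0,"dz": 0,"rx": 0,"ry": 0,"rz": 0,"gripper": 1},
  {"dx": 0,"dy": 0,"dz": 0,"rx": 0,"ry": 0,"rz": 0,"gripper": 1},
], force=30)

```text
clock: 32.88
tcp_pos: [0.5692, -0.3465, 0.0836]
eef_rot: [3.14, 0.001, 1.571]
ft_force: [-1.0, 0.2, 6.2]
opening: 0.0273
grip_force: 29.9
```

>>> send_rows([
  {"dx": 0,"dy": 0,"dz": -0.01,"rx": 0,"ry": 0,"rz": 0,"gripper": 1},
  {"dx": 0,"dy": 0,"dz": -0.025,"rx": 0,"ry": 0,"rz": 0,"gripper": 1},
  {"dx": 0,"dy": 0,"dz": -0.025,"rx": 0,"ry": 0,"rz": 0,"gripper": 1},
  {"dx": 0,"dy": 0,"dz": -0.01,"rx": 0,"ry": 0,"rz": 0,"gripper": 1},
  {"dx": 0.01,"dy": 0,"dz": 0,"rx": 0,"ry": 0,"rz": 0,"gripper": 1},
  {"dx": 0.02,"dy": 0,"dz": 0,"rx": 0,"ry": 0,"rz": 0,"gripper": 1},
  {"dx": 0.03,"dy": -0.001,"dz": 0,"rx": 0,"ry": 0,"rz": 0,"gripper": 1},
  {"dx": 0.038,"dy": -0.001,"dz": 0,"rx": 0,"ry": 0,"rz": 0,"gripper": 1},
  {"dx": 0.039,"dy": -0.001,"dz": 0,"rx": 0,"ry": 0,"rz": 0,"gripper": 1},
  {"dx": 0.039,"dy": -0.001,"dz": 0,"rx": 0,"ry": 0,"rz": 0,"gripper": 1},
  {"dx": 0.039,"dy": -0.001,"dz": 0,"rx": 0,"ry": 0,"rz": 0,"gripper": 1},
  {"dx": 0.039,"dy": -0.001,"dz": 0,"rx": 0,"ry": 0,"rz": 0,"gripper": 1},
  {"dx": 0.039,"dy": -0.001,"dz": 0,"rx": 0,"ry": 0,"rz": 0,"gripper": 1},
  {"dx": 0.038,"dy": -0.001,"dz": 0,"rx": 0,"ry": 0,"rz": 0,"gripper": 1},
  {"dx": 0.034,"dy": -0.001,"dz": 0,"rx": 0,"ry": 0,"rz": 0,"gripper": 1},
  {"dx": 0.027,"dy": -0.001,"dz": 0,"rx": 0,"ry": 0,"rz": 0,"gripper": 1},
  {"dx": 0.018,"dy": 0,"dz": 0,"rx": 0,"ry": 0,"rz": 0,"gripper": 1},
  {"dx": 0.009,"dy": 0,"dz": 0,"rx": 0,"ry": 0,"rz": 0,"gripper": 1},
  {"dx": 0.005,"dy": 0,"dz": 0,"rx": 0,"ry": 0,"rz": 0,"gripper": 1},
  {"dx": 0,"dy": 0,"dz": 0,"rx": 0,"ry": 0,"rz": 0,"gripper": 1},
])

```text
clock: 34.55
tcp_pos: [0.5577, 0.0787, 0.1512]
eef_rot: [-3.14, 0.0, 1.572]
ft_force: [0.1, -0.2, -1.0]
opening: 0.0269
grip_force: 29.7
```

>>> send_rows([
  {"dx": 0,"dy": 0,"dz": 0,"rx": 0,"ry": 0,"rz": 0,"gripper": 1},
  {"dx": 0,"dy": 0,"dz": 0,"rx": 0,"ry": 0,"rz": 0,"gripper": 1},
  {"dx": 0,"dy": 0,"dz": 0,"rx": 0,"ry": 0,"rz": 0,"gripper": 1},
])

```text
clock: 34.8
tcp_pos: [0.5587, 0.0768, 0.1522]
eef_rot: [-3.141, 0.0, 1.569]
ft_force: [-0.2, -0.7, -0.9]
opening: 0.0272
grip_force: 29.7
```

>>> send_rows([
  {"dx": 0,"dy": 0.001,"dz": 0.008,"rx": 0,"ry": 0,"rz": 0,"gripper": 1},
  {"dx": 0,"dy": 0,"dz": 0.018,"rx": 0,"ry": 0,"rz": 0,"gripper": 1},
  {"dx": 0,"dy": 0,"dz": 0.018,"rx": 0,"ry": 0,"rz": 0,"gripper": 1},
  {"dx": 0,"dy": 0,"dz": 0.011,"rx": 0,"ry": 0,"rz": 0,"gripper": 1},
  {"dx": 0,"dy": 0,"dz": 0.006,"rx": 0,"ry": 0,"rz": 0,"gripper": 1},
  {"dx": 0,"dy": 0,"dz": 0.004,"rx": 0,"ry": 0,"rz": 0,"gripper": 1},
  {"dx": 0,"dy": 0,"dz": 0,"rx": 0,"ry": 0,"rz": 0,"gripper": 1},
  {"dx": 0,"dy": 0,"dz": 0,"rx": 0,"ry": 0,"rz": 0,"gripper": 1},
  {"dx": 0,"dy": 0,"dz": 0,"rx": 0,"ry": 0,"rz": 0,"gripper": 1},
  {"dx": 0,"dy": 0,"dz": 0,"rx": 0,"ry": 0,"rz": 0,"gripper": 1},
])

```text
clock: 35.63
tcp_pos: [0.5601, 0.078, 0.0877]
eef_rot: [3.14, 0.0, 1.571]
ft_force: [-0.7, 1.4, -0.4]
opening: 0.0273
grip_force: 30.0
```

>>> send_rows([
  {"dx": 0,"dy": 0,"dz": 0.0005,"rx": 0,"ry": 0,"rz": 0,"gripper": 0.7},
  {"dx": 0,"dy": 0,"dz": 0,"rx": 0,"ry": 0,"rz": 0,"gripper": 0.4},
  {"dx": 0,"dy": 0,"dz": 0,"rx": 0,"ry": 0,"rz": 0,"gripper": 0},
  {"dx": 0,"dy": 0,"dz": 0,"rx": 0,"ry": 0,"rz": 0,"gripper": 0},
  {"dx": 0,"dy": 0,"dz": 0,"rx": 0,"ry": 0,"rz": 0,"gripper": 0},
  {"dx": 0,"dy": 0,"dz": 0,"rx": 0,"ry": 0,"rz": 0,"gripper": 0},
  {"dx": 0,"dy": 0,"dz": -0.01,"rx": 0,"ry": 0,"rz": 0,"gripper": 0},
  {"dx": 0,"dy": 0,"dz": -0.025,"rx": 0,"ry": 0,"rz": 0,"gripper": 0},
  {"dx": 0,"dy": 0,"dz": -0.03,"rx": 0,"ry": 0,"rz": 0,"gripper": 0},
  {"dx": 0,"dy": 0,"dz": -0.025,"rx": 0,"ry": 0,"rz": 0,"gripper": 0},
  {"dx": 0,"dy": 0,"dz": -0.01,"rx": 0,"ry": 0,"rz": 0,"gripper": 0},
  {"dx": 0,"dy": 0,"dz": 0,"rx": 0,"ry": 0,"rz": 0,"gripper": 0},
  {"dx": 0,"dy": 0,"dz": 0,"rx": 0,"ry": 0,"rz": 0,"gripper": 0},
])

```text
clock: 36.72
tcp_pos: [0.5596, 0.0781, 0.1869]
eef_rot: [3.141, 0.0, 1.571]
ft_force: [-0.7, -0.5, -1.1]
opening: 0.0855
grip_force: 0.0
```

>>> send_rows([
  {"dx": -0.008,"dy": -0.002,"dz": 0,"rx": 0,"ry": 0,"rz": 0,"gripper": 0},
  {"dx": -0.016,"dy": -0.004,"dz": 0,"rx": 0,"ry": 0,"rz": 0,"gripper": 0},
  {"dx": -0.026,"dy": -0.006,"dz": 0,"rx": 0,"ry": 0,"rz": 0,"gripper": 0},
  {"dx": -0.034,"dy": -0.008,"dz": 0,"rx": 0,"ry": 0,"rz": 0,"gripper": 0},
  {"dx": -0.038,"dy": -0.008,"dz": 0,"rx": 0,"ry": 0,"rz": 0,"gripper": 0},
  {"dx": -0.038,"dy": -0.008,"dz": 0,"rx": 0,"ry": 0,"rz": 0,"gripper": 0},
  {"dx": -0.038,"dy": -0.008,"dz": 0,"rx": 0,"ry": 0,"rz": 0,"gripper": 0},
  {"dx": -0.038,"dy": -0.008,"dz": 0,"rx": 0,"ry": 0,"rz": 0,"gripper": 0},
  {"dx": -0.038,"dy": -0.008,"dz": 0,"rx": 0,"ry": 0,"rz": 0,"gripper": 0},
  {"dx": -0.034,"dy": -0.008,"dz": 0,"rx": 0,"ry": 0,"rz": 0,"gripper": 0},
  {"dx": -0.026,"dy": -0.006,"dz": 0,"rx": 0,"ry": 0,"rz": 0,"gripper": 0},
  {"dx": -0.016,"dy": -0.004,"dz": 0,"rx": 0,"ry": 0,"rz": 0,"gripper": 0},
  {"dx": -0.009,"dy": -0.002,"dz": 0,"rx": 0,"ry": 0,"rz": 0,"gripper": 0},
  {"dx": -0.005,"dy": -0.001,"dz": 0,"rx": 0,"ry": 0,"rz": 0,"gripper": 0},
  {"dx": 0,"dy": 0,"dz": 0,"rx": 0,"ry": 0,"rz": 0,"gripper": 0},
  {"dx": 0,"dy": 0,"dz": 0,"rx": 0,"ry": 0,"rz": 0,"gripper": 0},
  {"dx": 0,"dy": 0,"dz": 0,"rx": 0,"ry": 0,"rz": 0,"gripper": 0},
  {"dx": 0,"dy": 0,"dz": 0,"rx": 0,"ry": 0,"rz": 0,"gripper": 0},
])

```text
clock: 38.22
tcp_pos: [0.4789, -0.2847, 0.1866]
eef_rot: [-3.141, -0.0, 1.573]
ft_force: [0.4, -0.3, 0.2]
opening: 0.0853
grip_force: 0.0
```

>>> send_rows([
  {"dx": 0,"dy": 0,"dz": 0.01,"rx": 0,"ry": 0,"rz": 0,"gripper": 0},
  {"dx": 0,"dy": 0,"dz": 0.025,"rx": 0,"ry": 0,"rz": 0,"gripper": 0},
  {"dx": 0,"dy": 0,"dz": 0.03,"rx": 0,"ry": 0,"rz": 0,"gripper": 0},
  {"dx": 0,"dy": 0,"dz": 0.03,"rx": 0,"ry": 0,"rz": 0,"gripper": 0},
  {"dx": 0,"dy": 0,"dz": 0.02,"rx": 0,"ry": 0,"rz": 0,"gripper": 0},
  {"dx": 0,"dy": 0,"dz": 0.012,"rx": 0,"ry": 0,"rz": 0,"gripper": 0},
  {"dx": 0,"dy": 0,"dz": 0.007,"rx": 0,"ry": 0,"rz": 0,"gripper": 0},
  {"dx": 0,"dy": 0,"dz": 0,"rx": 0,"ry": 0,"rz": 0,"gripper": 0},
  {"dx": 0,"dy": 0,"dz": 0,"rx": 0,"ry": 0,"rz": 0,"gripper": 0},
  {"dx": 0,"dy": 0,"dz": 0,"rx": 0,"ry": 0,"rz": 0,"gripper": 0},
  {"dx": 0,"dy": 0,"dz": 0,"rx": 0,"ry": 0,"rz": 0,"gripper": 0.3},
  {"dx": 0,"dy": 0,"dz": 0,"rx": 0,"ry": 0,"rz": 0,"gripper": 0.5},
  {"dx": 0,"dy": 0,"dz": 0,"rx": 0,"ry": 0,"rz": 0,"gripper": 0.7},
  {"dx": 0,"dy": 0,"dz": 0,"rx": 0,"ry": 0,"rz": 0,"gripper": 1},
  {"dx": 0,"dy": 0,"dz": 0,"rx": 0,"ry": 0,"rz": 0,"gripper": 1},
  {"dx": 0,"dy": 0,"dz": 0,"rx": 0,"ry": 0,"rz": 0,"gripper": 1},
  {"dx": 0,"dy": 0,"dz": 0,"rx": 0,"ry": 0,"rz": 0,"gripper": 1},
], force=40)

```text
clock: 39.63
tcp_pos: [0.4793, -0.2867, 0.0542]
eef_rot: [3.14, 0.002, 1.571]
ft_force: [-0.2, 0.0, 5.5]
opening: 0.0547
grip_force: 43.4
```

>>> send_rows([
  {"dx": 0,"dy": 0,"dz": -0.01,"rx": 0,"ry": 0,"rz": 0,"gripper": 1},
  {"dx": 0,"dy": 0,"dz": -0.025,"rx": 0,"ry": 0,"rz": 0,"gripper": 1},
  {"dx": 0,"dy": 0,"dz": -0.025,"rx": 0,"ry": 0,"rz": 0,"gripper": 1},
  {"dx": 0,"dy": 0,"dz": -0.01,"rx": 0,"ry": 0,"rz": 0,"gripper": 1},
  {"dx": 0.008,"dy": 0.0024,"dz": 0,"rx": 0,"ry": 0,"rz": 0,"gripper": 1},
  {"dx": 0.018,"dy": 0.0054,"dz": 0,"rx": 0,"ry": 0,"rz": 0,"gripper": 1},
  {"dx": 0.028,"dy": 0.0083,"dz": 0,"rx": 0,"ry": 0,"rz": 0,"gripper": 1},
  {"dx": 0.036,"dy": 0.0106,"dz": 0,"rx": 0,"ry": 0,"rz": 0,"gripper": 1},
  {"dx": 0.038,"dy": 0.0112,"dz": 0,"rx": 0,"ry": 0,"rz": 0,"gripper": 1},
  {"dx": 0.038,"dy": 0.0112,"dz": 0,"rx": 0,"ry": 0,"rz": 0,"gripper": 1},
  {"dx": 0.038,"dy": 0.0112,"dz": 0,"rx": 0,"ry": 0,"rz": 0,"gripper": 1},
  {"dx": 0.032,"dy": 0.0095,"dz": 0,"rx": 0,"ry": 0,"rz": 0,"gripper": 1},
  {"dx": 0.02,"dy": 0.006,"dz": 0,"rx": 0,"ry": 0,"rz": 0,"gripper": 1},
  {"dx": 0.012,"dy": 0.0035,"dz": 0,"rx": 0,"ry": 0,"rz": 0,"gripper": 1},
  {"dx": 0.006,"dy": 0.002,"dz": 0,"rx": 0,"ry": 0,"rz": 0,"gripper": 1},
  {"dx": 0,"dy": 0,"dz": 0,"rx": 0,"ry": 0,"rz": 0,"gripper": 1},
  {"dx": 0,"dy": 0,"dz": 0,"rx": 0,"ry": 0,"rz": 0,"gripper": 1},
  {"dx": 0,"dy": 0,"dz": 0,"rx": 0,"ry": 0,"rz": 0,"gripper": 1},
  {"dx": 0,"dy": 0,"dz": 0,"rx": 0,"ry": 0,"rz": 0,"gripper": 1},
])

```text
clock: 41.22
tcp_pos: [0.5596, -0.0133, 0.1227]
eef_rot: [-3.141, 0.0, 1.569]
ft_force: [0.2, 0.1, -1.9]
opening: 0.0542
grip_force: 43.2
```

>>> send_rows([
  {"dx": 0.001,"dy": 0,"dz": 0.008,"rx": 0,"ry": 0,"rz": 0,"gripper": 1},
  {"dx": 0,"dy": 0,"dz": 0.018,"rx": 0,"ry": 0,"rz": 0,"gripper": 1},
  {"dx": 0,"dy": 0,"dz": 0.018,"rx": 0,"ry": 0,"rz": 0,"gripper": 1},
  {"dx": 0,"dy": 0,"dz": 0.012,"rx": 0,"ry": 0,"rz": 0,"gripper": 1},
  {"dx": 0,"dy": 0,"dz": 0.006,"rx": 0,"ry": 0,"rz": 0,"gripper": 1},
  {"dx": 0,"dy": 0,"dz": 0.003,"rx": 0,"ry": 0,"rz": 0,"gripper": 1},
  {"dx": 0,"dy": 0,"dz": 0,"rx": 0,"ry": 0,"rz": 0,"gripper": 1},
  {"dx": 0,"dy": 0,"dz": 0,"rx": 0,"ry": 0,"rz": 0,"gripper": 1},
  {"dx": 0,"dy": 0,"dz": 0,"rx": 0,"ry": 0,"rz": 0,"gripper": 1},
  {"dx": 0,"dy": 0,"dz": 0,"rx": 0,"ry": 0,"rz": 0,"gripper": 1},
])

```text
clock: 42.05
tcp_pos: [0.5605, -0.0112, 0.0581]
eef_rot: [3.14, 0.0, 1.571]
ft_force: [0.6, -1.1, -0.4]
opening: 0.0541
grip_force: 43.5
```

>>> send_rows([
  {"dx": 0,"dy": 0,"dz": 0.001,"rx": 0,"ry": 0,"rz": 0,"gripper": 0.7},
  {"dx": 0,"dy": 0,"dz": 0,"rx": 0,"ry": 0,"rz": 0,"gripper": 0.4},
  {"dx": 0,"dy": 0,"dz": 0,"rx": 0,"ry": 0,"rz": 0,"gripper": 0},
  {"dx": 0,"dy": 0,"dz": 0,"rx": 0,"ry": 0,"rz": 0,"gripper": 0},
  {"dx": 0,"dy": 0,"dz": 0,"rx": 0,"ry": 0,"rz": 0,"gripper": 0},
  {"dx": 0,"dy": 0,"dz": 0,"rx": 0,"ry": 0,"rz": 0,"gripper": 0},
  {"dx": 0,"dy": 0,"dz": 0,"rx": 0,"ry": 0,"rz": 0,"gripper": 0},
  {"dx": 0,"dy": 0,"dz": -0.01,"rx": 0,"ry": 0,"rz": 0,"gripper": 0},
  {"dx": 0,"dy": 0,"dz": -0.025,"rx": 0,"ry": 0,"rz": 0,"gripper": 0},
  {"dx": 0,"dy": 0,"dz": -0.03,"rx": 0,"ry": 0,"rz": 0,"gripper": 0},
  {"dx": 0,"dy": 0,"dz": -0.03,"rx": 0,"ry": 0,"rz": 0,"gripper": 0},
  {"dx": 0,"dy": 0,"dz": -0.025,"rx": 0,"ry": 0,"rz": 0,"gripper": 0},
  {"dx": 0,"dy": 0,"dz": -0.01,"rx": 0,"ry": 0,"rz": 0,"gripper": 0},
  {"dx": 0,"dy": 0,"dz": 0,"rx": 0,"ry": 0,"rz": 0,"gripper": 0},
])

```text
clock: 43.22
tcp_pos: [0.5623, -0.0113, 0.1909]
eef_rot: [3.134, 0.001, 1.571]
ft_force: [0.5, -0.1, -0.3]
opening: 0.0854
grip_force: 0.0
```

>>> send_rows([
  {"dx": -0.008,"dy": -0.004,"dz": 0,"rx": 0,"ry": 0,"rz": 0,"gripper": 0},
  {"dx": -0.016,"dy": -0.008,"dz": 0,"rx": 0,"ry": 0,"rz": 0,"gripper": 0},
  {"dx": -0.024,"dy": -0.012,"dz": 0,"rx": 0,"ry": 0,"rz": 0,"gripper": 0},
  {"dx": -0.03,"dy": -0.015,"dz": 0,"rx": 0,"ry": 0,"rz": 0,"gripper": 0},
  {"dx": -0.033,"dy": -0.017,"dz": 0,"rx": 0,"ry": 0,"rz": 0,"gripper": 0},
  {"dx": -0.034,"dy": -0.0175,"dz": 0,"rx": 0,"ry": 0,"rz": 0,"gripper": 0},
  {"dx": -0.034,"dy": -0.0175,"dz": 0,"rx": 0,"ry": 0,"rz": 0,"gripper": 0},
  {"dx": -0.034,"dy": -0.0175,"dz": 0,"rx": 0,"ry": 0,"rz": 0,"gripper": 0},
  {"dx": -0.034,"dy": -0.0175,"dz": 0,"rx": 0,"ry": 0,"rz": 0,"gripper": 0},
  {"dx": -0.032,"dy": -0.016,"dz": 0,"rx": 0,"ry": 0,"rz": 0,"gripper": 0},
  {"dx": -0.025,"dy": -0.013,"dz": 0,"rx": 0,"ry": 0,"rz": 0,"gripper": 0},
  {"dx": -0.016,"dy": -0.008,"dz": 0,"rx": 0,"ry": 0,"rz": 0,"gripper": 0},
  {"dx": -0.009,"dy": -0.005,"dz": 0,"rx": 0,"ry": 0,"rz": 0,"gripper": 0},
  {"dx": -0.005,"dy": -0.002,"dz": 0,"rx": 0,"ry": 0,"rz": 0,"gripper": 0},
  {"dx": 0,"dy": 0,"dz": 0,"rx": 0,"ry": 0,"rz": 0,"gripper": 0},
  {"dx": 0,"dy": 0,"dz": 0,"rx": 0,"ry": 0,"rz": 0,"gripper": 0},
  {"dx": 0,"dy": 0,"dz": 0,"rx": 0,"ry": 0,"rz": 0,"gripper": 0},
  {"dx": 0,"dy": 0,"dz": 0,"rx": 0,"ry": 0,"rz": 0,"gripper": 0},
])

```text
clock: 44.72
tcp_pos: [0.3904, -0.3438, 0.1866]
eef_rot: [-3.141, -0.001, 1.573]
ft_force: [0.1, 1.0, 0.5]
opening: 0.0855
grip_force: 0.0
```

>>> send_rows([
  {"dx": -0.001,"dy": 0,"dz": 0.01,"rx": 0,"ry": 0,"rz": 0,"gripper": 0},
  {"dx": 0,"dy": 0,"dz": 0.025,"rx": 0,"ry": 0,"rz": 0,"gripper": 0},
  {"dx": 0,"dy": 0,"dz": 0.03,"rx": 0,"ry": 0,"rz": 0,"gripper": 0},
  {"dx": 0,"dy": 0,"dz": 0.03,"rx": 0,"ry": 0,"rz": 0,"gripper": 0},
  {"dx": 0,"dy": 0,"dz": 0.02,"rx": 0,"ry": 0,"rz": 0,"gripper": 0},
  {"dx": 0,"dy": 0,"dz": 0.012,"rx": 0,"ry": 0,"rz": 0,"gripper": 0},
  {"dx": 0,"dy": 0,"dz": 0.007,"rx": 0,"ry": 0,"rz": 0,"gripper": 0},
  {"dx": 0,"dy": 0,"dz": 0,"rx": 0,"ry": 0,"rz": 0,"gripper": 0},
  {"dx": 0,"dy": 0,"dz": 0,"rx": 0,"ry": 0,"rz": 0,"gripper": 0},
  {"dx": 0,"dy": 0,"dz": 0,"rx": 0,"ry": 0,"rz": 0,"gripper": 0},
  {"dx": 0,"dy": 0,"dz": 0,"rx": 0,"ry": 0,"rz": 0,"gripper": 0.3},
  {"dx": 0,"dy": 0,"dz": 0,"rx": 0,"ry": 0,"rz": 0,"gripper": 0.5},
  {"dx": 0,"dy": 0,"dz": 0,"rx": 0,"ry": 0,"rz": 0,"gripper": 0.7},
  {"dx": 0,"dy": 0,"dz": 0,"rx": 0,"ry": 0,"rz": 0,"gripper": 1},
  {"dx": 0,"dy": 0,"dz": 0,"rx": 0,"ry": 0,"rz": 0,"gripper": 1},
  {"dx": 0,"dy": 0,"dz": 0,"rx": 0,"ry": 0,"rz": 0,"gripper": 1},
  {"dx": 0,"dy": 0,"dz": 0,"rx": 0,"ry": 0,"rz": 0,"gripper": 1},
], force=40)

```text
clock: 46.13
tcp_pos: [0.3904, -0.3466, 0.054]
eef_rot: [3.141, 0.001, 1.571]
ft_force: [-0.6, 1.2, 6.3]
opening: 0.0526
grip_force: 41.2
```

>>> send_rows([
  {"dx": 0,"dy": 0,"dz": -0.01,"rx": 0,"ry": 0,"rz": 0,"gripper": 1},
  {"dx": 0,"dy": 0,"dz": -0.025,"rx": 0,"ry": 0,"rz": 0,"gripper": 1},
  {"dx": 0,"dy": 0,"dz": -0.025,"rx": 0,"ry": 0,"rz": 0,"gripper": 1},
  {"dx": 0,"dy": 0,"dz": -0.01,"rx": 0,"ry": 0,"rz": 0,"gripper": 1},
  {"dx": 0.01,"dy": 0.007,"dz": 0,"rx": 0,"ry": 0,"rz": 0,"gripper": 1},
  {"dx": 0.02,"dy": 0.014,"dz": 0,"rx": 0,"ry": 0,"rz": 0,"gripper": 1},
  {"dx": 0.029,"dy": 0.02,"dz": 0,"rx": 0,"ry": 0,"rz": 0,"gripper": 1},
  {"dx": 0.034,"dy": 0.024,"dz": 0,"rx": 0,"ry": 0,"rz": 0,"gripper": 1},
  {"dx": 0.034,"dy": 0.024,"dz": 0,"rx": 0,"ry": 0,"rz": 0,"gripper": 1},
  {"dx": 0.034,"dy": 0.024,"dz": 0,"rx": 0,"ry": 0,"rz": 0,"gripper": 1},
  {"dx": 0.032,"dy": 0.022,"dz": 0,"rx": 0,"ry": 0,"rz": 0,"gripper": 1},
  {"dx": 0.027,"dy": 0.019,"dz": 0,"rx": 0,"ry": 0,"rz": 0,"gripper": 1},
  {"dx": 0.017,"dy": 0.01,"dz": 0,"rx": 0,"ry": 0,"rz": 0,"gripper": 1},
  {"dx": 0.007,"dy": 0.005,"dz": 0,"rx": 0,"ry": 0,"rz": 0,"gripper": 1},
  {"dx": 0,"dy": 0,"dz": 0,"rx": 0,"ry": 0,"rz": 0,"gripper": 1},
  {"dx": 0,"dy": 0,"dz": 0,"rx": 0,"ry": 0,"rz": 0,"gripper": 1},
  {"dx": 0,"dy": 0,"dz": 0,"rx": 0,"ry": 0,"rz": 0,"gripper": 1},
  {"dx": 0,"dy": 0,"dz": 0,"rx": 0,"ry": 0,"rz": 0,"gripper": 1},
])

```text
clock: 47.63
tcp_pos: [0.558, -0.1032, 0.1224]
eef_rot: [-3.141, 0.0, 1.569]
ft_force: [-0.1, 0.3, -1.7]
opening: 0.0528
grip_force: 42.4
```

>>> send_rows([
  {"dx": 0,"dy": 0,"dz": 0.008,"rx": 0,"ry": 0,"rz": 0,"gripper": 1},
  {"dx": 0,"dy": 0,"dz": 0.018,"rx": 0,"ry": 0,"rz": 0,"gripper": 1},
  {"dx": 0,"dy": 0,"dz": 0.018,"rx": 0,"ry": 0,"rz": 0,"gripper": 1},
  {"dx": 0,"dy": 0,"dz": 0.012,"rx": 0,"ry": 0,"rz": 0,"gripper": 1},
  {"dx": 0,"dy": 0,"dz": 0.006,"rx": 0,"ry": 0,"rz": 0,"gripper": 1},
  {"dx": 0,"dy": 0,"dz": 0.003,"rx": 0,"ry": 0,"rz": 0,"gripper": 1},
  {"dx": 0,"dy": 0,"dz": 0,"rx": 0,"ry": 0,"rz": 0,"gripper": 1},
  {"dx": 0,"dy": 0,"dz": 0,"rx": 0,"ry": 0,"rz": 0,"gripper": 1},
  {"dx": 0,"dy": 0,"dz": 0,"rx": 0,"ry": 0,"rz": 0,"gripper": 1},
  {"dx": 0,"dy": 0,"dz": 0,"rx": 0,"ry": 0,"rz": 0,"gripper": 1},
])

```text
clock: 48.47
tcp_pos: [0.5593, -0.1022, 0.058]
eef_rot: [3.141, 0.0, 1.571]
ft_force: [-0.3, 0.2, -0.7]
opening: 0.0525
grip_force: 42.5
```

Release, rise and back off toward the mat side for a final check.

>>> send_rows([
  {"dx": 0,"dy": 0,"dz": 0.001,"rx": 0,"ry": 0,"rz": 0,"gripper": 0.7},
  {"dx": 0,"dy": 0,"dz": 0,"rx": 0,"ry": 0,"rz": 0,"gripper": 0.4},
  {"dx": 0,"dy": 0,"dz": 0,"rx": 0,"ry": 0,"rz": 0,"gripper": 0},
  {"dx": 0,"dy": 0,"dz": 0,"rx": 0,"ry": 0,"rz": 0,"gripper": 0},
  {"dx": 0,"dy": 0,"dz": 0,"rx": 0,"ry": 0,"rz": 0,"gripper": 0},
  {"dx": 0,"dy": 0,"dz": 0,"rx": 0,"ry": 0,"rz": 0,"gripper": 0},
  {"dx": 0,"dy": 0,"dz": -0.01,"rx": 0,"ry": 0,"rz": 0,"gripper": 0},
  {"dx": 0,"dy": 0,"dz": -0.025,"rx": 0,"ry": 0,"rz": 0,"gripper": 0},
  {"dx": 0,"dy": 0,"dz": -0.035,"rx": 0,"ry": 0,"rz": 0,"gripper": 0},
  {"dx": 0,"dy": 0,"dz": -0.035,"rx": 0,"ry": 0,"rz": 0,"gripper": 0},
  {"dx": 0,"dy": 0,"dz": -0.025,"rx": 0,"ry": 0,"rz": 0,"gripper": 0},
  {"dx": -0.01,"dy": -0.005,"dz": -0.01,"rx": 0,"ry": 0,"rz": 0,"gripper": 0},
  {"dx": -0.025,"dy": -0.015,"dz": 0,"rx": 0,"ry": 0,"rz": 0,"gripper": 0},
  {"dx": -0.035,"dy": -0.02,"dz": 0,"rx": 0,"ry": 0,"rz": 0,"gripper": 0},
  {"dx": -0.035,"dy": -0.02,"dz": 0,"rx": 0,"ry": 0,"rz": 0,"gripper": 0},
  {"dx": -0.035,"dy": -0.02,"dz": 0,"rx": 0,"ry": 0,"rz": 0,"gripper": 0},
  {"dx": -0.035,"dy": -0.02,"dz": 0,"rx": 0,"ry": 0,"rz": 0,"gripper": 0},
  {"dx": -0.025,"dy": -0.015,"dz": 0,"rx": 0,"ry": 0,"rz": 0,"gripper": 0},
  {"dx": -0.01,"dy": -0.005,"dz": 0,"rx": 0,"ry": 0,"rz": 0,"gripper": 0},
  {"dx": 0,"dy": 0,"dz": 0,"rx": 0,"ry": 0,"rz": 0,"gripper": 0},
])

```text
clock: 50.13
tcp_pos: [0.4368, -0.3142, 0.1961]
eef_rot: [-3.14, -0.0, 1.566]
ft_force: [0.7, 0.2, -0.8]
opening: 0.0852
grip_force: 0.0
```

>>> send_rows([
  {"dx": 0,"dy": 0,"dz": 0,"rx": 0,"ry": 0,"rz": 0,"gripper": 0},
  {"dx": 0,"dy": 0,"dz": 0,"rx": 0,"ry": 0,"rz": 0,"gripper": 0},
  {"dx": 0,"dy": 0,"dz": 0,"rx": 0,"ry": 0,"rz": 0,"gripper": 0},
  {"dx": 0,"dy": 0,"dz": 0,"rx": 0,"ry": 0,"rz": 0,"gripper": 0},
])

```text
clock: 50.47
tcp_pos: [0.4396, -0.3106, 0.1967]
eef_rot: [-3.142, -0.0, 1.573]
ft_force: [-0.5, 0.6, 0.2]
opening: 0.0852
grip_force: 0.0
```

Run:
```python
from h import *
c=camera("top"); P=cloud(c); cv2.imwrite("pics/t4.png",cv2.resize(c["image"][150:320,160:490],(800,412)))
v,u=np.mgrid[:400,:640]
for n,z,b,w0 in (("block",.048,(180,210,232,262),(.4944,.3106)),("tin",.098,(345,190,390,225),(.5587,-.1031)),("jar",.093,(310,190,350,225),(.5599,-.0121)),("bottle",.108,(280,195,305,225),(.5591,.0778))):
    m=(abs(P[...,2]-z)<.006)&(u>=b[0])&(u<=b[2])&(v>=b[1])&(v<=b[3])
    k,l,s,ce=cv2.connectedComponentsWithStats(m.astype(np.uint8)); i=1+np.argmax(s[1:,4])
    w=ray(c,np.argwhere(l==i)[:,::-1],z).mean(0); print(n,s[i,4],P[l==i][:,2].mean().round(4),w.round(4),"off mm",((w[:2]-w0)*1e3).round(1))
```

```text
block 232 0.049 [0.4923 0.3109 0.048 ] off mm [-2.1  0.3]
tin 477 0.0986 [ 0.5579 -0.1023  0.098 ] off mm [-0.8  0.8]
jar 360 0.0937 [ 0.5588 -0.0115  0.093 ] off mm [-1.1  0.6]
bottle 97 0.1091 [0.558  0.0786 0.108 ] off mm [-1.1  0.8]
```

View pics/t4.png

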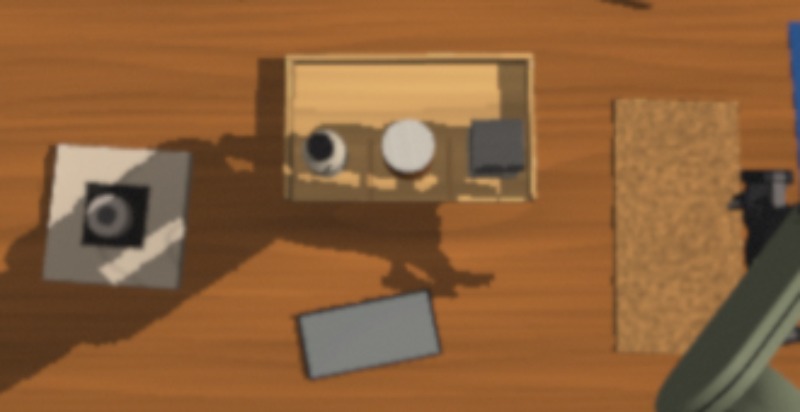

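The block is on the pad (crop 108,213). The bottle (325,150), jar (408,147) and tin (497,147) are back in their stalls within 2 mm of their starts, and the arm is clear.

```bash
python3 -c "
from cell import close_job
print(close_job())"
```

```text
the job is handed in; nothing more can be done
None
```

The job is handed in at about 50 s: the steel block lies about 2 mm from the pad's centre, and the jar, tin and bottle stand within 2 mm of where they started; handing in returned no verdict.

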